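# Register a tenoned rail in the drilling jig and clamp it

### The arm

A 6-joint arm with a two-finger parallel gripper is mounted at the origin on a cart in front of the work surface, level with it; the furniture and walls round the work are solid. World frame = base frame: x ahead of the robot, y to its left, z up, the work surface at z = 0. Lengths are in m, angles in rad, forces in N, time in s.
With the tool pointing down it reaches from about 0.325 to 0.9 m from the base axis. Payload 6.1 kg.
Tool frame: the origin (TCP) lies at the very end of the fingers, on their centre line; the grasp point (between the pads) lies 19 mm behind it; x points along the fingers, y is the direction in which the jaws open and shut, and the axes are right-handed (so a half turn about x gives the same grasp; the last joint's range is limited). The gripper opens to 85 mm and grips with 20 to 120 N. Pads are 22 mm wide; open, the fingers measure 114 mm over their backs; the gripper's body (76 mm by 85 mm) begins 54 mm behind the grasp point. The pads swing forward as they close: fully open they stand 13 mm farther back than shut.
Start: joints at [-1.373, 0.22, 1.526, -0, 1.395, -0.126], TCP at [0.199, -0.593, 0.231] pointing down, gripper open.
Joint ranges: [-2.98, 2.98], [-0.91, 2.08], [0.09, 2.57], [-1.24, 4.39], [0.2, 2.65], [-2.68, 2.68]. Speed limits (rad/s): [2.57, 2.57, 3.01, 3.14, 3.14, 3.14].

### API

Orientations are given as a rotation vector (axis times angle).
In Python, from workcell import env, vision gives the robot as it stands.
- The arm moves only by the shell command python3 -m inch 'ROWS'. ROWS is JSON, a list that holds one entry, the list of rows, each a list of 7 numbers: the shift along the tool's x, y, z in m, then the turn, a rotation vector about the tool's x, y, z in degrees, then the opening, from 0 (shut) to 1 (fully open). In form: [[[tx, ty, tz, ax, ay, az, fingers], ...]]. A call has 1 to 10 rows; each row shifts and turns the commanded pose from where the row before left it, along the tool's axes as they then stand; what a row does not reach is not made up. A row lasts 1/10 s, in which the tool goes at most 50 mm and 8.59 degrees, less where a joint would pass 70% of its speed; a pose out of reach is approached as far as the arm can. A call is refused whole if a number of a shift passes 0.05 or a number of a turn 8.59, either way. A call with a gripper value outside its range is refused whole. The fingers move at their own pace and stop on an object; the grip force is fixed at half the most. Time passes only in rows, so rows that do not move let the fingers close. It gives the time, the measured TCP pose, the force and the opening at its end, in the units of the state.
- env.observe(): the state, without advancing time (a new reading comes with each control period).
- vision.capture(name): name is "scene" or "top" or "wrist"; returns the picture (400x640x3 uint8, red, green, blue); there is no depth.
- vision.camera_params(name): a dict with "mtx" (3x3 intrinsics, pixels), "k1" (the pictures are not rectified: a ray, as slopes to the right and down, at radius r is drawn at 1 + k1 r^2 times it, then the intrinsics apply), "world_to_cam" (4x4, takes a point from world to camera coordinates). Camera axes: x right, y down, z forward; pixel columns grow to the right and rows downward; lengths in m; the calibration is good to about 2 mm. A picture is of the moment at which its call begins: read the wrist's pose just before it. camera_params takes no time and is no camera call; for the wrist camera it gives the pose at the moment of the call.
- env.close_job(): hands the job in, once; it reports no verdict.
The state is a dict: "time_s": time; "qpos": joint angles; "qd": joint speeds; "joint_torque": joint torques, N m; "ee_pos": TCP position; "ee_rot": TCP orientation; "ft_force": force on the tool from outside, world axes, zero at the start; "ft_torque": the same for the moment, N m; "opening": opening from 0.0 (shut) to 1.0 (fully open).
Only numpy, scipy, OpenCV 4.12 (cv2) and the standard library are available. Lean on these libraries where they do the work, as an engineer would, in place of code of your own. Each camera call takes 0.05 s, during which the arm holds its last target. There are 200 camera calls.

### The job

Load the tenoned rail into the toggle-clamp jig for drilling: lay it flat on the jig board with its long edge tight along the fence and slide its tenon through the window of the stop until both shoulders sit tight against the stop's face. Then swing the clamp's red handle over so that the pad presses down on the rail, with the rail still tight against fence and stop. Feel for the stop gently, it is set to length and only a thumb screw holds it so it must not shift, and leave the other things on the bench where they are.

Things in the scene. Friction and masses are not known exactly. Their poses are not given: they have to be found in the camera images.
- rail: pale wooden rail, 190 long x 38 wide x 14 mm thick, about 90 g, with a stub tenon 28 long x 20 wide x 7 mm thick centred on its +x end; the other end is square. Starts flat on the bench left of the rip fence, any way round. Origin: centre of the underside of the 190 mm part; x along it towards the tenon (shoulders at +95, tenon tip +123, square end -95 mm), z up
- shoulder (a point): point on the rail: centre of the plane of the tenon's shoulders (x = +95 mm, 7 mm above the underside); the shoulders are the two 9 mm wide steps beside the tenon
- butt (a point): point on the rail: centre of its square end (x = -95 mm, 7 mm above the underside)
- toggle_jig: jig with toggle clamp, fixed on the bench right of the rip fence. Origin under its board at bench level, z up. Board x -68 to +52, y -90 to +90 mm, top at z = 18. Fence along its -x edge: x -68 to -56, top at z = 34, all along y; a rail on the fence is centred at x = -37. Clamp bracket x 8 to 40, y -12 to +12, 58 mm high. The stop is near the -y end: the rail goes in along -y, tenon first
- fence_end (a point): point on the jig, (-56, +90, 18) mm in its frame: foot of the fence's inner face at the +y end of fence and board. The seated rail's square end juts 35 to 65 mm beyond here, where it can be held freely
- toggle_jig_arm: swinging part of the clamp; its frame is the jig's when the arm is level. Hinge line along y through (32, 0, 48) mm in both frames; turns about +y as it opens. Starts open at 1.50 to 1.60 rad, pad arm upright, handle lying back to the jig's +x; the pad meets the rail at about 0.20 rad. In its frame: round pad 18 mm across at x = -34, underside z = 20; arm 14 mm wide. Stiff hinge, stays where left
- clamp_handle (a point): point on the axis of the clamp's red round handle near its tip, (56, 0, 156) mm in the frame of toggle_jig_arm; the handle is 23 mm thick, its axis runs from (44, 0, 99) to (59, 0, 171) mm
- stop_zone (a point): point on the jig, (-37, -50, 25) mm. The face (towards +y) of the aluminium stop is set anywhere within 15 mm of here along y: find it by touch. Stop: 18 mm thick along y, jig x -55 to -13, top z = 46, thumb screw outside the fence. Its window runs through along y, 24 mm wide (x -49 to -25), from the board to z = 34. Above some 20 N it shifts. stop_c0: middle of its cheek by the fence
- offcut_a: bystander: pine offcut 100 x 45 x 22 mm; origin centre of underside
- tape_measure_b: bystander: rust-red tape measure 35 x 73 x 55 mm; origin centre of underside
- screw_box: bystander: small carton of screws 50 x 70 x 42 mm; origin centre of underside

How it is judged:
By the outcome, as a careful person would: the job done as asked, in the order asked, and still so for the second after the job is handed in, with the robot touching nothing.
It also fails if it takes over 72 s, if anything falls off the work surface, if the arm or the gripper's body presses on something with over 40 N, if the wrist force passes 120 N, or if a joint passes its speed limit or range.

## Working session

There is one attempt and no reset: what is moved stays moved. The work goes in short steps, Python scripts to look and compute and a shell command to move; the robot and the scene stay as the last step left them, time stands still between calls to the robot, and variables do not carry over. Pictures are saved under pics/ and viewed, about 8 in all and at most 12, crops included, and the job is handed in when it is done.

```bash
ls; mkdir -p pics
python3 - <<'E'
from workcell import env, vision
import cv2, numpy as np
print(env.observe())
for n in ("top","scene"):
    im=vision.capture(n); cv2.imwrite(f"pics/{n}0.png",im[:,:,::-1])
    p=vision.camera_params(n); print(n,p)
E
```

```text
pics
{'time_s': 0.0, 'qpos': array([-1.37311694e+00,  2.21224737e-01,  1.52759774e+00,  2.53438677e-05,
        1.39474237e+00, -1.26091409e-01]), 'qd': array([-0.00053743, -0.00032499, -0.00046869, -0.00128739, -0.00060168,
        0.00093346]), 'joint_torque': array([ 5.75745453e-04, -4.96896243e+01, -3.89394915e+01, -1.63318928e-04,
        1.08895721e-02,  1.36232956e-05]), 'ee_pos': array([ 0.19872827, -0.59191952,  0.23020721]), 'ee_rot': array([ 2.04708762,  0.33636726, -2.0471823 ]), 'ft_force': array([ 0.34089576, -0.94654673,  0.20256435]), 'ft_torque': array([-0.00974979, -0.04474859,  0.04508768]), 'opening': 1.0001231241273885}
top {'mtx': array([[495.36288521,   0.        , 318.25828807],
       [  0.        , 495.36288521, 196.74705721],
       [  0.        ,   0.        ,   1.        ]]), 'k1': 0.03961030769054974, 'world_to_cam': array([[-2.99281310e-03, -9.99994533e-01, -1.40602707e-03,
        -6.92938099e-02],
       [-9.95439707e-01,  3.11323546e-03, -9.53420056e-02,
         5.23614236e-01],
       [ 9.53458616e-02,  1.11427437e-03, -9.95443582e-01,
         1.51584663e+00],
       [ 0.00000000e+00,  0.00000000e+00,  0.00000000e+00,
         1.00000000e+00]])}
scene {'mtx': array([[370.05917375,   0.        , 320.93468094],
       [  0.        , 370.05917375, 203.89328433],
       [  0.        ,   0.        ,   1.        ]]), 'k1': -0.07846272044497116, 'world_to_cam': array([[ 0.04046498,  0.99917577, -0.00321907,  0.04362989],
       [ 0.78537623, -0.03379778, -0.61809538, -0.34220892],
       [-0.61769472,  0.02248303, -0.78609652,  1.80182886],
       [ 0.        ,  0.        ,  0.        ,  1.        ]])}
```

View pics/top0.png

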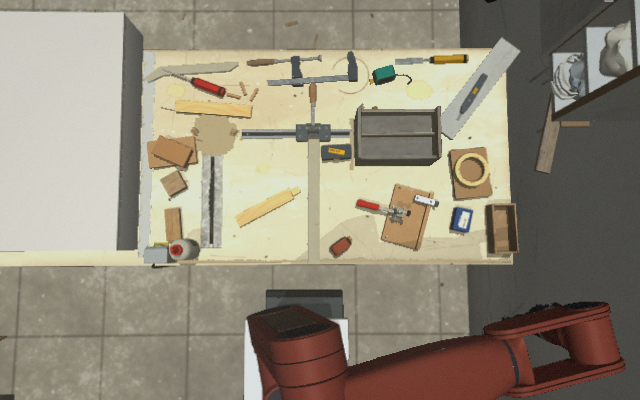

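View pics/scene0.png

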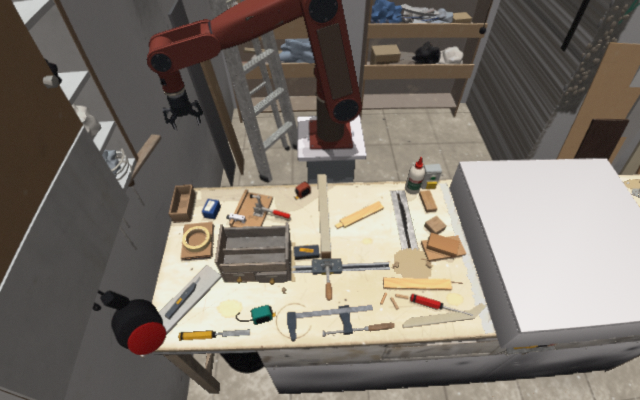

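The top view shows the rail at about (236,220) to (300,189), tenon towards the upper right. The jig is at about (407,216), with its stop at the top near (425,199), the fence on the right edge and the red handle to the left at (368,205). I'll zoom in on both.

Run:
```python
import cv2, numpy as np
im=cv2.imread("pics/top0.png")
a=im[175:255,228:308]; b=im[175:255,350:445]
f=lambda c:cv2.resize(c,None,fx=4.5,fy=4.5,interpolation=cv2.INTER_CUBIC)
cv2.imwrite("pics/crop1.png",np.hstack([f(a),f(b)]))
```

```text
(no output)
```

View pics/crop1.png

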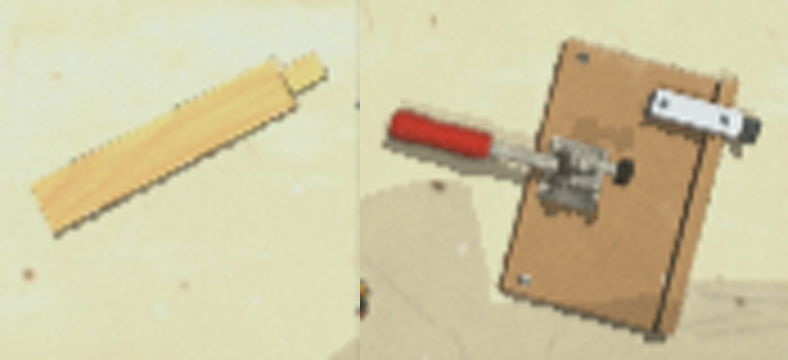

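The crop shows the rail's 190 mm part with corners (31,188), (55,236), (297,105) and (274,57). The jig board's left corners are (567,38) and (500,290), and the fence's outer top edge runs (737,75) to (672,337). I'll write a helper that fits both poses.

```bash
cat > h.py <<'E'
import numpy as np, cv2
from scipy.optimize import least_squares
from scipy.spatial.transform import Rotation as R
from workcell import env, vision
def project(P,p):
    c=np.asarray(P)@p["world_to_cam"][:3,:3].T+p["world_to_cam"][:3,3]
    s=c[:,:2]/c[:,2:]; s=s*(1+p["k1"]*(s**2).sum(1,keepdims=True))
    return s@p["mtx"][:2,:2].T+p["mtx"][:2,2]
def fit(local,px,p,x0,z=0.):
    "planar pose (x,y,yaw) of an object standing at height z"
    L=np.asarray(local,float)
    def W(q):
        return L@R.from_euler('z',q[2]).as_matrix().T+[q[0],q[1],z]
    r=least_squares(lambda q:(project(W(q),p)-px).ravel(),x0)
    return r.x, np.abs(r.fun).max()
def tool(): 
    o=env.observe(); return o["ee_pos"],R.from_rotvec(o["ee_rot"]).as_matrix(),o
def topts(P): # world pt -> tool coords
    p,M,_=tool(); return (np.asarray(P)-p)@M
def jigpt(P,j): return R.from_euler('z',j[2]).as_matrix()@np.asarray(P,float)+[j[0],j[1],0]
E
python3 - <<'E'
from h import *
p=vision.camera_params("top")
g=lambda a,ox:np.array(a)/4.5+[ox,175]-0.4
rp=g([[31,188],[55,236],[297,105],[274,57]],228)
rail,e=fit([[-.095,.019,.014],[-.095,-.019,.014],[.095,-.019,.014],[.095,.019,.014]],rp,p,[.55,0,-.5]); print("rail",rail,np.degrees(rail[2]),e)
jp=g([[567-360,38],[500-360,290],[737-360,75],[672-360,337]],350)
jig,e=fit([[.052,-.09,.018],[.052,.09,.018],[-.068,-.09,.034],[-.068,.09,.034]],jp,p,[.5,-.25,1.5]); print("jig",jig,np.degrees(jig[2]),e)
pos,M,o=tool(); print("tool",pos,"\n",M)
for n,q in (("fence_end",[-.056,.09,.018]),("stop",[-.037,-.05,.025]),("handle_hinge",[.032,0,.048])): print(n,jigpt(q,jig))
E
```

```text
rail [ 0.49246596  0.09819309 -1.07630444] -61.66770174971232 0.3635577138475128
jig [ 0.46621305 -0.33754448  1.3044151 ] 74.73748007383026 1.0575504811120595
tool [ 0.19874023 -0.59198446  0.23029027] 
 [[-3.34703000e-04  3.18172498e-01 -9.48032779e-01]
 [ 1.72484908e-03 -9.48031238e-01 -3.18172590e-01]
 [-9.99998456e-01 -1.74170679e-03 -2.31490642e-04]]
fence_end [ 0.36464582 -0.36787756  0.018     ]
stop [ 0.50470959 -0.38640158  0.025     ]
handle_hinge [ 0.4746368  -0.30667312  0.048     ]
```

```bash
python3 -m inch '[[[0,0,0,-8.3,0,0,1],[0,0,0,-8.3,0,0,1],[0,0,0,-8.3,0,0,1],[0,0,0,-8.3,0,0,1],[0,0,0,-8.3,0,0,1],[0,0,0,-8.3,0,0,1],[0,0,0,-8.3,0,0,1],[0,0,0,-8.3,0,0,1],[0,0,0,-8.3,0,0,1],[0,0,0,-8.3,0,0,1]]]'
python3 -m inch '[[[0,0,0,-8.3,0,0,1],[0,0,0,-8.3,0,0,1],[0,0,0,0,0,0,1],[0,0,0,0,0,0,1]]]'
cat >> h.py <<'E'
def plan(P,yang=None):
    "shift in tool axes to P; turn about tool axes (deg) to tool down with jaws at yang deg"
    p,M,o=tool(); print("pos",p.round(4),"q",o["qpos"].round(2),"F",o["ft_force"].round(1),"open",round(o["opening"],3),"t",round(o["time_s"],2))
    if yang is not None:
        a=np.radians(yang); y=np.array([np.cos(a),np.sin(a),0]); x=np.array([0,0,-1.]); T=np.c_[x,y,np.cross(x,y)]
        print("turn deg",np.degrees(R.from_matrix(M.T@T).as_rotvec()).round(2))
    print("shift mm",((np.asarray(P)-p)@M*1000).round(1))
RAIL=np.array([0.49247,0.09819,-1.0763]); JIG=np.array([0.46621,-0.33754,1.30442])
E
python3 -c "
from h import *
P=jigpt([-.078,0,.15],RAIL);print(P);plan(P,28.33)"
```

```text
time_s: 1.1
ee_pos: [0.1987, -0.5922, 0.2307]
ee_rot: [1.056, 1.301, -1.054]
ft_force: [-0.1, 0.3, -0.1]
opening: 1.003
time_s: 1.5
ee_pos: [0.1988, -0.5923, 0.2309]
ee_rot: [0.844, 1.402, -0.843]
ft_force: [-0.2, -0.8, 0.6]
opening: 1.003
[0.45545211 0.16684621 0.15      ]
pos [ 0.1988 -0.5923  0.2309] q [-1.37  0.22  1.53  0.    1.39 -1.86] F [-0.2 -0.8  0.6] open 1.003 t 1.5
turn deg [-0.4  -0.04 -0.01]
shift mm [  81.4  582.3 -550.4]
```

```bash
python3 -m inch '[[[0,0.032,-0.03,0,0,0,1],[0,0.032,-0.03,0,0,0,1],[0,0.032,-0.03,0,0,0,1],[0,0.032,-0.03,0,0,0,1],[0,0.032,-0.03,0,0,0,1],[0,0.032,-0.03,0,0,0,1],[0,0.032,-0.03,0,0,0,1],[0,0.032,-0.03,0,0,0,1],[0,0.032,-0.03,0,0,0,1],[0,0.032,-0.03,0,0,0,1]]]'
python3 -m inch '[[[0,0.032,-0.03,0,0,0,1],[0,0.032,-0.03,0,0,0,1],[0,0.032,-0.03,0,0,0,1],[0,0.032,-0.03,0,0,0,1],[0.01,0.032,-0.03,0,0,0,1],[0.01,0.032,-0.03,0,0,0,1],[0.01,0.032,-0.03,0,0,0,1],[0,0.032,-0.03,0,0,0,1],[0,0,0,0,0,0,1],[0,0,0,0,0,0,1]]]'
python3 - <<'E'
from h import *
plan(jigpt([-.078,0,.0],RAIL),28.33)
p=vision.camera_params("wrist"); im=vision.capture("wrist")[:,:,::-1].copy()
L=[[-.095,.019,.014],[-.095,-.019,.014],[.095,-.019,.014],[.095,.019,.014]]
np.save("pw.npy",p,allow_pickle=True); cv2.imwrite("pics/w1.png",im)
q=project([jigpt(l,RAIL) for l in L],p);print(q.round(0))
for a in q: cv2.circle(im,tuple(int(v) for v in np.clip(a,-999,999)),3,(255,0,0),1)
cv2.imwrite("pics/w1o.png",im)
E
```

```text
time_s: 2.5
ee_pos: [0.3396, -0.1754, 0.2315]
ee_rot: [0.843, 1.4, -0.843]
ft_force: [0.1, 0.5, -0.0]
opening: 1.002
time_s: 3.5
ee_pos: [0.4516, 0.1562, 0.2009]
ee_rot: [0.839, 1.403, -0.841]
ft_force: [0.1, 0.2, 0.1]
opening: 1.002
pos [0.4516 0.1562 0.2009] q [ 0.17 -0.11  1.93 -0.    1.32 -0.32] F [0.1 0.2 0.1] open 1.002 t 3.5
turn deg [-0.17 -0.    0.06]
shift mm [200.9   8.6  -7.6]
[[343. 151.]
 [305. 151.]
 [307. 310.]
 [339. 310.]]
```

View pics/w1o.png

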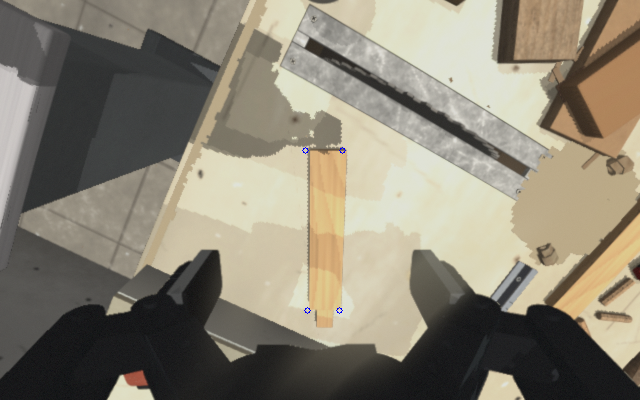

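The wrist view shows the rail's butt corners at about (309,150) and (347,150), with the shoulders near row 311, columns 311–341. That is about 3 mm from my fit, so I'll refit and go down.

Run:
```python
from h import *
p=np.load("pw.npy",allow_pickle=True).item()
L=[[-.095,.019,.014],[-.095,-.019,.014],[.095,-.019,.014],[.095,.019,.014]]
r,e=fit(L,np.array([[347,150],[309,150],[311,311],[341,311]]),p,RAIL); print(r,np.degrees(r[2]),e)
plan(jigpt([-.078,0,.0],r),np.degrees(r[2])+90)
```

```text
[ 0.49570812  0.10002724 -1.08029653] -61.89643184524718 0.9236980610281762
pos [0.4516 0.1553 0.2011] q [ 0.17 -0.11  1.93 -0.    1.32 -0.32] F [-1.2  0.3 -0.6] open 1.001 t 3.55
turn deg [-0.    0.01  0.05]
shift mm [201.   13.1  -8.5]
```

```bash
python3 -m inch '[[[0.03,0.013,-0.0085,0,0,0,1],[0.03,0,0,0,0,0,1],[0.03,0,0,0,0,0,1],[0.03,0,0,0,0,0,1],[0.03,0,0,0,0,0,1],[0.025,0,0,0,0,0,1],[0.015,0,0,0,0,0,1],[0.007,0,0,0,0,0,1],[0,0,0,0,0,0,1]]]'
python3 -m inch '[[[0,0,0,0,0,0,0],[0,0,0,0,0,0,0],[0,0,0,0,0,0,0],[0,0,0,0,0,0,0],[0,0,0,0,0,0,0],[0,0,0,0,0,0,0],[0,0,0,0,0,0,0],[0,0,0,0,0,0,0],[0,0,0,0,0,0,0],[0,0,0,0,0,0,0]]]'
```

```text
time_s: 4.45
ee_pos: [0.4588, 0.1678, 0.0039]
ee_rot: [0.841, 1.403, -0.843]
ft_force: [0.6, 0.8, -0.4]
opening: 0.997
time_s: 5.45
ee_pos: [0.4606, 0.1693, 0.0057]
ee_rot: [0.841, 1.401, -0.839]
ft_force: [-1.2, 0.1, 6.2]
opening: 0.421
```

```bash
python3 -m inch '[[[-0.01,0,0,0,0,0,0],[-0.03,0,0,0,0,0,0],[-0.035,0,0,0,0,0,0],[-0.035,0,0,0,0,0,0],[-0.035,0,0,0,0,0,0],[-0.035,0,0,0,0,0,0],[-0.02,0,0,0,0,0,0],[0,0,0,0,0,0,0]]]'
python3 - <<'E'
from h import *
plan(jigpt([-.030,.178,.2],JIG),74.74)
p=vision.camera_params("wrist"); im=vision.capture("wrist")[:,:,::-1]; cv2.imwrite("pics/w2.png",im)
E
```

```text
time_s: 6.25
ee_pos: [0.4615, 0.1696, 0.2087]
ee_rot: [0.843, 1.397, -0.835]
ft_force: [0.2, -0.0, -0.4]
opening: 0.425
pos [0.4615 0.1696 0.2087] q [ 0.19 -0.09  1.9   0.    1.33 -0.3 ] F [ 0.2 -0.  -0.4] open 0.425 t 6.25
turn deg [-46.57   0.29  -0.34]
shift mm [   6.7 -385.1  348.7]
```

View pics/w2.png

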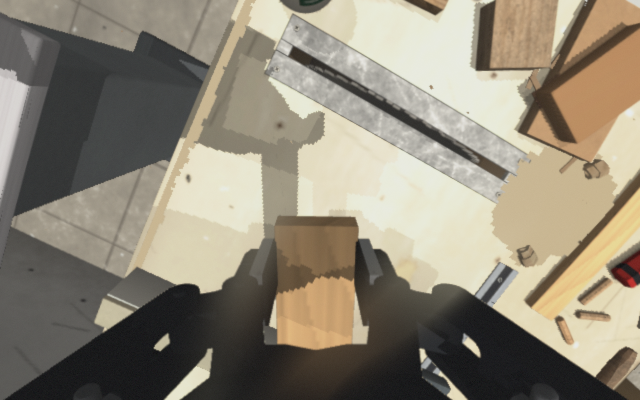

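The rail is held squarely. The butt's top edge is at row 217, columns 277–357, centred between the pads. Next I turn it to the jig's heading and carry it over.

```bash
python3 -m inch '[[[0,0,0,-7.76,0,0,0],[0,0,0,-7.76,0,0,0],[0,0,0,-7.76,0,0,0],[0,0,0,-7.76,0,0,0],[0,0,0,-7.76,0,0,0],[0,0,0,-7.76,0,0,0],[0,0,0,0,0,0,0]]]'
python3 -c "
from h import *
plan(jigpt([-.030,.178,.2],JIG),74.74)"
```

```text
time_s: 7.0
ee_pos: [0.458, 0.1688, 0.2022]
ee_rot: [0.208, 1.564, -0.21]
ft_force: [1.4, 0.1, -0.7]
opening: 0.424
pos [0.458  0.1688 0.2022] q [ 0.19 -0.09  1.9   0.    1.33 -1.11] F [ 1.4  0.1 -0.7] open 0.424 t 7.0
turn deg [ 0.04 -0.19  0.09]
shift mm [   3.2 -516.3  -37.2]
```

```bash
python3 -m inch '[[[0,-0.02,-0.001,0,0,0,0],[0,-0.036,-0.003,0,0,0,0],[0,-0.036,-0.003,0,0,0,0],[0,-0.036,-0.003,0,0,0,0],[0,-0.036,-0.003,0,0,0,0],[0,-0.036,-0.003,0,0,0,0],[0,-0.036,-0.003,0,0,0,0],[0,-0.036,-0.003,0,0,0,0],[0,-0.036,-0.003,0,0,0,0],[0,-0.036,-0.003,0,0,0,0]]]'
python3 -m inch '[[[0,-0.036,-0.003,0,0,0,0],[0,-0.036,-0.003,0,0,0,0],[0,-0.036,-0.003,0,0,0,0],[0,-0.036,-0.003,0,0,0,0],[0,-0.02,0,0,0,0,0],[0,-0.01,0,0,0,0,0],[0,0,0,0,0,0,0],[0,0,0,0,0,0,0]]]'
python3 - <<'E'
from h import *
plan(jigpt([-.030,.178,.2],JIG),74.74)
pw=vision.camera_params("wrist"); im=vision.capture("wrist")[:,:,::-1].copy()
for l in ([.052,-.09,.018],[.052,.09,.018],[-.068,.09,.034],[-.056,.09,.034],[-.068,-.09,.034]):
    q=project([jigpt(l,JIG)],pw)[0]; print(l,q.round(0)); cv2.circle(im,tuple(int(v) for v in np.clip(q,-999,999)),3,(255,0,0),1)
cv2.imwrite("pics/w3.png",im)
pt=vision.camera_params("top"); t=vision.capture("top")[:,:,::-1]; cv2.imwrite("pics/top1.png",t)
b=cv2.resize(t[165:265,340:460],None,fx=4,fy=4,interpolation=cv2.INTER_CUBIC)
np.save("pw3.npy",pw,allow_pickle=True)
cv2.imwrite("pics/w3t.png",b)
E
```

```text
time_s: 8.0
ee_pos: [0.3404, -0.1562, 0.2033]
ee_rot: [0.213, 1.562, -0.212]
ft_force: [-0.7, -0.6, -0.9]
opening: 0.419
time_s: 8.8
ee_pos: [0.2843, -0.3191, 0.2036]
ee_rot: [0.212, 1.561, -0.209]
ft_force: [0.7, 0.3, -0.5]
opening: 0.419
pos [ 0.2843 -0.3191  0.2036] q [-1.03 -0.25  2.04  0.    1.35 -2.33] F [ 0.7  0.3 -0.5] open 0.419 t 8.8
turn deg [-0.09 -0.05 -0.09]
shift mm [3.6 0.1 2.4]
[0.052, -0.09, 0.018] [379. 380.]
[0.052, 0.09, 0.018] [389. 254.]
[-0.068, 0.09, 0.034] [280. 261.]
[-0.056, 0.09, 0.034] [292. 261.]
[-0.068, -0.09, 0.034] [285. 391.]
```

View pics/w3.png

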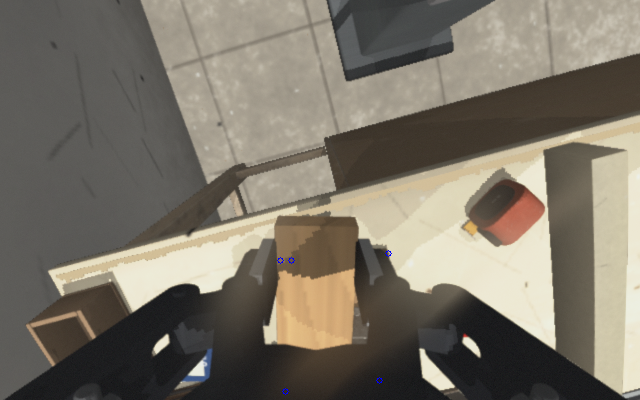

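View pics/w3t.png

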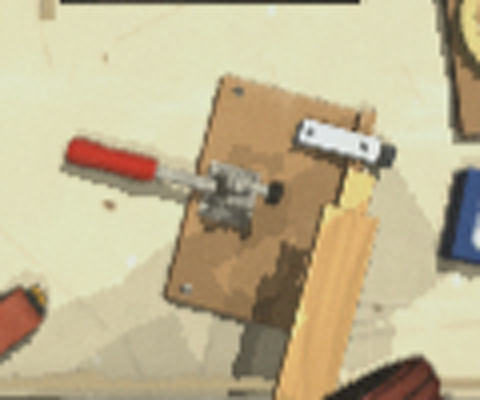

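The rail's shoulder corners are at crop (328,208) and (377,217), and the tenon tip is near (347,164)–(373,170). The board's left corners are (224,75) and (167,298). Comparing these with the position predicted from the tool gives the camera bias.

Run:
```python
from h import *
pos,M,o=tool(); pt=vision.camera_params("top")
h=-M[:,2]; 
print("axes",M.round(3).tolist())
a=np.arctan2(M[1,1],M[0,1])-np.pi/2; hx=np.array([np.cos(a),np.sin(a)])
c=pos[:2]+hx*.0777; zr=pos[2]-.0057
obs=np.array([[328,208],[377,217]])/4+[340,165]-.4
L=[[.095,.019,.014],[.095,-.019,.014]]
W=np.array([R.from_euler('z',a).as_matrix()@l+[*c,zr] for l in L]); print("pred",project(W,pt).round(1),"obs",obs.round(1))
r,e=fit(L,obs,pt,[*c,a],zr); print("top-fit minus tool (mm, deg)",(r[:2]-c)*1000,np.degrees(r[2]-a))
# fixed-heading shift
s=least_squares(lambda d:(project(W+[d[0],d[1],0],pt)-obs).ravel(),[0,0]).x; print("shift mm",s*1000)
g=lambda v,ox:np.array(v)/4.5+[ox,175]-0.4
jp=g([[207,38],[140,290],[377,75],[312,337]],350)
for Lj in ([[.052,-.09,.018],[.052,.09,.018],[-.068,-.09,.034],[-.068,.09,.034]],):
    j,e=fit(Lj,jp,pt,JIG); print(j,np.degrees(j[2]),(project([jigpt(l,j) for l in Lj],pt)-jp).round(2).tolist())
jc=JIG.copy(); jc[:2]-=s; print("corrected jig",jc)
```

```text
axes [[-0.0, 0.263, 0.965], [0.001, 0.965, -0.263], [-1.0, 0.001, -0.0]]
pred [[419.6 214.5]
 [433.2 218.2]] obs [[421.6 216.6]
 [433.8 218.8]]
top-fit minus tool (mm, deg) [ -5.56817056 -11.23576696] 4.7783303798445775
shift mm [-3.80181779 -3.51234268]
[ 0.46621305 -0.33754448  1.3044151 ] 74.73748014915961 [[-0.63, -0.11], [-0.06, -0.38], [0.16, 1.06], [0.51, -0.57]]
corrected jig [ 0.47001182 -0.33402766  1.30442   ]
```

Run:
```python
from h import *
from scipy.ndimage import map_coordinates
im=cv2.cvtColor(cv2.imread("pics/top0.png"),cv2.COLOR_BGR2LAB).astype(float)
pt=vision.camera_params("top")
def edge(x,z,ys):
    D=[];t=np.linspace(-9e-3,9e-3,73)
    for y in ys:
        q=project([jigpt([x+d,y,z],JIG) for d in t],pt)
        pr=np.stack([map_coordinates(im[:,:,c],[q[:,1],q[:,0]],order=1) for c in range(3)],1)
        g=np.linalg.norm(np.gradient(pr,axis=0),axis=1); g[g<.6*g.max()]=0
        D.append((g*t).sum()/g.sum())
    D=np.array(D); k=np.polyfit(ys,D,1)
    for _ in range(3):
        r=np.abs(D-np.polyval(k,ys)); m=r<=max(np.median(r)*2,3e-4); k=np.polyfit(ys[m],D[m],1)
    print(x,"offset mm",k[1]*1000,"yaw corr deg",-np.degrees(k[0]),m.sum(),"of",len(ys),"rms",np.std((D-np.polyval(k,ys))[m])*1000)
ys=np.linspace(-.083,.083,60)
edge(.052,.018,ys[np.abs(ys)>.02])
edge(-.068,.034,ys[(ys>-.025)|(ys<-.075)])
edge(-.056,.034,ys[(ys>-.025)])
```

```text
0.052 offset mm 1.5859294927434227 yaw corr deg -0.37920482289273477 41 of 46 rms 0.7863114450537669
-0.068 offset mm -0.21110246549142528 yaw corr deg -0.3687934628063046 37 of 42 rms 1.3033430882704347
-0.056 offset mm 0.8331625898462027 yaw corr deg -0.18184187046170405 31 of 39 rms 0.7173823113661272
```

```bash
sed -i '/^RAIL/d' h.py
cat >> h.py <<'E'
JIG=np.array([0.4704,-0.3338,np.radians(74.4)])
def jp():
    p,M,o=tool(); Rz=R.from_euler('z',JIG[2]).as_matrix()
    print("jig-frame TCP mm",((p-[JIG[0],JIG[1],0])@Rz*1000).round(1),"F jig",(o["ft_force"]@Rz).round(1),"T jig",(o["ft_torque"]@Rz).round(2),"open",round(o["opening"],3),"t",round(o["time_s"],2))
    print("tool axes in jig",(Rz.T@M).round(4).tolist())
E
python3 -c "
from h import *
jp(); plan(jigpt([-.030,.178,.035],JIG),74.4)"
```

```text
jig-frame TCP mm [-35.7 183.  204. ] F jig [-0.3 -0.3 -0.8] T jig [ 0.07 -0.04 -0.01] open 0.422 t 8.9
tool axes in jig [[0.0008, 1.0, 0.006], [0.0004, 0.006, -1.0], [-1.0, 0.0008, -0.0004]]
pos [ 0.2845 -0.319   0.204 ] q [-1.03 -0.25  2.04  0.    1.35 -2.33] F [ 0.2 -0.3 -0.8] open 0.422 t 8.9
turn deg [ 0.34 -0.02 -0.05]
shift mm [169.    5.5   5.1]
```

```bash
python3 -m inch '[[[0.01,0.0055,0.003,0.34,0,0,0],[0.03,0,0,0,0,0,0],[0.03,0,0,0,0,0,0],[0.03,0,0,0,0,0,0],[0.03,0,0,0,0,0,0],[0.02,0,0,0,0,0,0],[0.012,0,0,0,0,0,0],[0.006,0,0,0,0,0,0],[0,0,0,0,0,0,0],[0,0,0,0,0,0,0]]]'
python3 - <<'E'
from h import *
jp()
t=vision.capture("top")[:,:,::-1]; s=vision.capture("scene")[:,:,::-1]
cv2.imwrite("pics/c4.png",np.hstack([cv2.resize(t[170:260,380:450],None,fx=5,fy=5,interpolation=cv2.INTER_CUBIC),cv2.resize(s[185:235,225:305],None,fx=5,fy=9,interpolation=cv2.INTER_CUBIC)]))
E
```

```text
time_s: 9.9
ee_pos: [0.2891, -0.3162, 0.0372]
ee_rot: [0.213, 1.559, -0.215]
ft_force: [0.1, -1.1, -0.3]
opening: 0.422
jig-frame TCP mm [-31.8 179.3  37.2] F jig [-1.  -0.4 -0.3] T jig [ 0.08 -0.01 -0.03] open 0.422 t 9.9
tool axes in jig [[-0.001, 1.0, -0.0003], [-0.0012, -0.0003, -1.0], [-1.0, -0.001, 0.0012]]
```

View pics/c4.png

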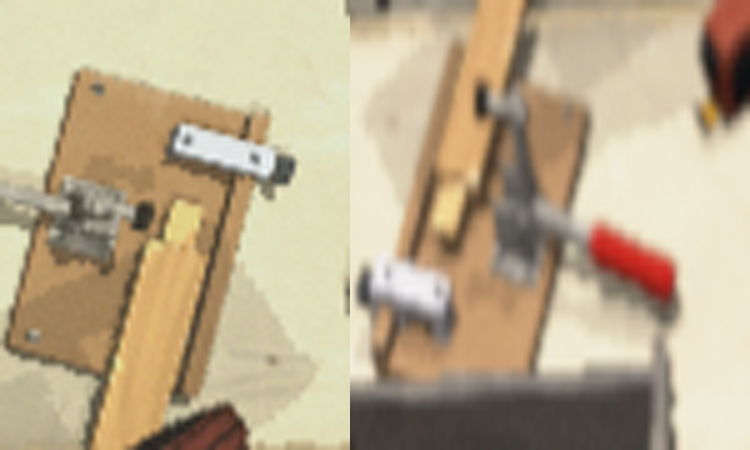

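The rail lies parallel to the fence, about 5 mm clear of it. The tenon is about 45 crop px short of the stop and in line with the window. I'll lower it gently.

```bash
python3 -m inch '[[[0.004,0,0,0,0,0,0],[0.003,0,0,0,0,0,0],[0.003,0,0,0,0,0,0],[0.001,0,0,0,0,0,0],[0,0,0,0,0,0,0],[0,0,0,0,0,0,0]]]'; python3 -c "
from h import *
jp()"
```

```text
time_s: 10.6
ee_pos: [0.2885, -0.3156, 0.0252]
ee_rot: [0.214, 1.56, -0.214]
ft_force: [0.8, -0.4, -1.2]
opening: 0.419
jig-frame TCP mm [-31.4 180.1  25.2] F jig [-0.2 -0.9 -1.2] T jig [ 0.03 -0.   -0.02] open 0.419 t 10.6
tool axes in jig [[0.0001, 1.0, -0.0006], [0.0001, -0.0006, -1.0], [-1.0, 0.0001, -0.0001]]
```

```bash
python3 -m inch '[[[0.001,0,0,0,0,0,0],[0,0,0,0,0,0,0],[0,0,0,0,0,0,0]]]'; python3 -m inch '[[[0.001,0,0,0,0,0,0],[0,0,0,0,0,0,0],[0,0,0,0,0,0,0]]]'; python3 -c "
from h import *
jp()"
```

```text
time_s: 10.9
ee_pos: [0.2886, -0.3156, 0.0243]
ee_rot: [0.214, 1.56, -0.214]
ft_force: [0.6, -0.1, -1.9]
opening: 0.422
time_s: 11.2
ee_pos: [0.2886, -0.3157, 0.0234]
ee_rot: [0.214, 1.56, -0.214]
ft_force: [-0.7, -0.6, -0.7]
opening: 0.417
jig-frame TCP mm [-31.5 179.9  23.4] F jig [-0.7  0.5 -0.7] T jig [0.06 0.02 0.05] open 0.417 t 11.2
tool axes in jig [[-0.0001, 1.0, -0.0005], [-0.0002, -0.0005, -1.0], [-1.0, -0.0001, 0.0002]]
```

```bash
for i in 1; do python3 -m inch '[[[0.001,0,0,0,0,0,0],[0,0,0,0,0,0,0],[0,0,0,0,0,0,0]]]'; done; python3 -c "
from h import *
jp()"; python3 -m inch '[[[0.001,0,0,0,0,0,0],[0,0,0,0,0,0,0],[0,0,0,0,0,0,0]]]'; python3 -c "
from h import *
jp()"
```

```text
time_s: 11.5
ee_pos: [0.2886, -0.3157, 0.0224]
ee_rot: [0.214, 1.56, -0.214]
ft_force: [-1.4, 0.6, 0.7]
opening: 0.424
jig-frame TCP mm [-31.5 180.   22.4] F jig [0.2 1.5 0.7] T jig [-0.02  0.05 -0.07] open 0.424 t 11.5
tool axes in jig [[-0.0001, 1.0, -0.0005], [-0.0001, -0.0005, -1.0], [-1.0, -0.0001, 0.0001]]
time_s: 11.8
ee_pos: [0.2886, -0.3157, 0.0214]
ee_rot: [0.214, 1.56, -0.214]
ft_force: [-2.5, 0.5, 3.3]
opening: 0.419
jig-frame TCP mm [-31.5 180.   21.4] F jig [-0.2  2.5  3.3] T jig [ 0.09 -0.01 -0.02] open 0.419 t 11.8
tool axes in jig [[-0.0001, 1.0, -0.0005], [-0.0, -0.0005, -1.0], [-1.0, -0.0001, 0.0]]
```

```bash
python3 -m inch '[[[0,-0.001,0,0,0,0,0],[0,-0.001,0,0,0,0,0],[0,-0.001,0,0,0,0,0],[0,0,0,0,0,0,0],[0,0,0,0,0,0,0]]]'; python3 -c "
from h import *
jp()"; python3 -m inch '[[[0,-0.001,0,0,0,0,0],[0,0,0,0,0,0,0],[0,0,0,0,0,0,0]]]'; python3 -c "
from h import *
jp()"
```

```text
time_s: 12.3
ee_pos: [0.2879, -0.3185, 0.0213]
ee_rot: [0.214, 1.56, -0.214]
ft_force: [1.7, 1.7, 2.7]
opening: 0.421
jig-frame TCP mm [-34.4 179.9  21.3] F jig [ 2.1 -1.2  2.7] T jig [-0.3  -0.44  0.31] open 0.421 t 12.3
tool axes in jig [[0.0, 1.0, -0.0005], [-0.0002, -0.0005, -1.0], [-1.0, 0.0, 0.0002]]
time_s: 12.6
ee_pos: [0.2875, -0.3195, 0.0213]
ee_rot: [0.214, 1.56, -0.214]
ft_force: [1.0, 2.0, 2.3]
opening: 0.419
jig-frame TCP mm [-35.5 180.   21.3] F jig [ 2.2 -0.4  2.3] T jig [-0.29 -0.43  0.23] open 0.419 t 12.6
tool axes in jig [[-0.0001, 1.0, -0.0006], [-0.0001, -0.0006, -1.0], [-1.0, -0.0001, 0.0001]]
```

```bash
for i in 1; do python3 -m inch '[[[0,-0.001,0,0,0,0,0],[0,0,0,0,0,0,0],[0,0,0,0,0,0,0]]]' >/dev/null; python3 -c "
from h import *
jp()"; done;  python3 -m inch '[[[0,-0.001,0,0,0,0,0],[0,0,0,0,0,0,0],[0,0,0,0,0,0,0]]]' >/dev/null; python3 -c "
from h import *
jp()"
```

```text
jig-frame TCP mm [-36.5 180.1  21.3] F jig [ 2.9 -0.3  2. ] T jig [-0.25 -0.45  0.17] open 0.426 t 12.9
tool axes in jig [[-0.0001, 1.0, -0.0006], [0.0, -0.0006, -1.0], [-1.0, -0.0001, -0.0]]
jig-frame TCP mm [-37.4 180.1  21.3] F jig [3.  0.9 3.1] T jig [-0.17 -0.35  0.24] open 0.424 t 13.2
tool axes in jig [[-0.0, 1.0, -0.0005], [0.0001, -0.0005, -1.0], [-1.0, -0.0, -0.0001]]
```

```bash
python3 -m inch '[[[0,-0.001,0,0,0,0,0],[0,0,0,0,0,0,0],[0,0,0,0,0,0,0]]]' >/dev/null; python3 -c "
from h import *
jp()";  python3 -m inch '[[[0,-0.001,0,0,0,0,0],[0,0,0,0,0,0,0],[0,0,0,0,0,0,0]]]' >/dev/null; python3 -c "
from h import *
jp()"
```

```text
jig-frame TCP mm [-38.4 180.1  21.3] F jig [1.7 1.  3.2] T jig [-0.15 -0.33  0.16] open 0.421 t 13.5
tool axes in jig [[-0.0, 1.0, -0.0005], [0.0001, -0.0005, -1.0], [-1.0, -0.0, -0.0001]]
jig-frame TCP mm [-39.2 180.1  21.2] F jig [2.3 0.8 3.4] T jig [-0.25 -0.61  0.42] open 0.423 t 13.8
tool axes in jig [[0.0003, 1.0, -0.0002], [0.0003, -0.0002, -1.0], [-1.0, 0.0003, -0.0003]]
```

```bash
python3 -m inch '[[[0,-0.001,0,0,0,0,0],[0,0,0,0,0,0,0],[0,0,0,0,0,0,0]]]' >/dev/null; python3 -c "
from h import *
jp()";  python3 -m inch '[[[0,-0.001,0,0,0,0,0],[0,0,0,0,0,0,0],[0,0,0,0,0,0,0]]]' >/dev/null; python3 -c "
from h import *
jp()"
```

```text
jig-frame TCP mm [-39.9 180.2  21.1] F jig [ 4.9 -0.1  3.6] T jig [-0.26 -0.92  0.71] open 0.418 t 14.1
tool axes in jig [[0.001, 1.0, 0.0002], [0.0006, 0.0002, -1.0], [-1.0, 0.001, -0.0006]]
jig-frame TCP mm [-40.4 180.3  21.1] F jig [6.  0.1 4.5] T jig [-0.34 -1.2   0.95] open 0.421 t 14.4
tool axes in jig [[0.0017, 1.0, 0.0007], [0.0008, 0.0007, -1.0], [-1.0, 0.0017, -0.0008]]
```

```bash
python3 -m inch '[[[0,0.0015,0,0,0,0,0],[0,0,0.002,0,0,0,0],[0,0,0.002,0,0,0,0],[0,0,0.002,0,0,0,0],[0,0,0.002,0,0,0,0],[0,0,0.002,0,0,0,0],[0,0,0,0,0,0,0]]]' >/dev/null; python3 -c "
from h import *
jp()";  python3 -m inch '[[[0,0,0.002,0,0,0,0],[0,0,0.002,0,0,0,0],[0,0,0.001,0,0,0,0],[0,0,0,0,0,0,0]]]' >/dev/null; python3 -c "
from h import *
jp()"
```

```text
jig-frame TCP mm [-39.4 171.4  20.8] F jig [3.7 5.1 5.8] T jig [ 0.5  -0.56  0.47] open 0.423 t 15.1
tool axes in jig [[0.0012, 1.0, -0.0001], [0.0032, -0.0001, -1.0], [-1.0, 0.0012, -0.0032]]
jig-frame TCP mm [-39.4 166.6  20.8] F jig [3.5 6.8 4.5] T jig [ 0.68 -0.54  0.46] open 0.423 t 15.5
tool axes in jig [[0.0013, 1.0, -0.0], [0.0036, -0.0, -1.0], [-1.0, 0.0013, -0.0036]]
```

```bash
python3 -m inch '[[[-0.0008,0.0006,0,0,0,0,0],[0,0,0.001,0,0,0,0],[0,0,0.001,0,0,0,0],[0,0,0.001,0,0,0,0],[0,0,0.001,0,0,0,0],[0,0,0.001,0,0,0,0],[0,0,0,0,0,0,0]]]' >/dev/null; python3 -c "
from h import *
jp()";  python3 -m inch '[[[0,0,0.001,0,0,0,0],[0,0,0.001,0,0,0,0],[0,0,0.001,0,0,0,0],[0,0,0.001,0,0,0,0],[0,0,0.001,0,0,0,0],[0,0,0,0,0,0,0]]]' >/dev/null; python3 -c "
from h import *
jp()"
```

```text
jig-frame TCP mm [-39.2 160.9  21.8] F jig [2.2 4.2 4.2] T jig [ 0.55 -0.46  0.37] open 0.419 t 16.2
tool axes in jig [[0.0005, 1.0, -0.0004], [0.0019, -0.0004, -1.0], [-1.0, 0.0005, -0.0019]]
jig-frame TCP mm [-39.1 155.9  21.8] F jig [2.1 4.2 5.5] T jig [ 0.63 -0.44  0.35] open 0.419 t 16.8
tool axes in jig [[0.0006, 1.0, -0.0004], [0.0021, -0.0004, -1.0], [-1.0, 0.0006, -0.0021]]
```

```bash
python3 -m inch '[[[-0.0008,0,0,0,0,0,0],[0,0,0.001,0,0,0,0],[0,0,0.001,0,0,0,0],[0,0,0.001,0,0,0,0],[0,0,0.001,0,0,0,0],[0,0,0.001,0,0,0,0],[0,0,0,0,0,0,0]]]' >/dev/null; python3 -c "
from h import *
jp()";  python3 -m inch '[[[0,0,0.001,0,0,0,0],[0,0,0.001,0,0,0,0],[0,0,0.001,0,0,0,0],[0,0,0.001,0,0,0,0],[0,0,0.001,0,0,0,0],[0,0,0.001,0,0,0,0],[0,0,0.001,0,0,0,0],[0,0,0,0,0,0,0]]]' >/dev/null; python3 -c "
from h import *
jp()"
```

```text
jig-frame TCP mm [-39.3 149.8  22.9] F jig [2.1 3.2 1.6] T jig [ 0.44 -0.46  0.38] open 0.422 t 17.5
tool axes in jig [[0.0, 1.0, -0.0004], [-0.0002, -0.0004, -1.0], [-1.0, 0.0, 0.0002]]
jig-frame TCP mm [-39.3 142.9  22.9] F jig [3.1 2.9 3.3] T jig [ 0.51 -0.53  0.41] open 0.423 t 18.3
tool axes in jig [[0.0001, 1.0, -0.0004], [-0.0001, -0.0004, -1.0], [-1.0, 0.0001, 0.0001]]
```

```bash
cat > ok.py <<'E'
import sys
from h import *
jp.__call__(); p,M,o=tool(); f=(o["ft_force"]@R.from_euler('z',JIG[2]).as_matrix())[1]
sys.exit(0 if f<float(sys.argv[1]) else 1)
E
python3 -m inch '[[[0,0,0.001,0,0,0,0],[0,0,0.001,0,0,0,0],[0,0,0,0,0,0,0]]]' >/dev/null; python3 ok.py 6 && python3 -m inch '[[[0,0,0.001,0,0,0,0],[0,0,0.001,0,0,0,0],[0,0,0,0,0,0,0]]]' >/dev/null; python3 ok.py 6 && python3 -m inch '[[[0,0,0.001,0,0,0,0],[0,0,0.001,0,0,0,0],[0,0,0,0,0,0,0]]]' >/dev/null; python3 ok.py 6 && python3 -m inch '[[[0,0,0.001,0,0,0,0],[0,0,0.001,0,0,0,0],[0,0,0,0,0,0,0]]]' >/dev/null; python3 ok.py 6
```

```text
jig-frame TCP mm [-39.3 141.   22.9] F jig [3.1 3.6 3.3] T jig [ 0.56 -0.48  0.46] open 0.42 t 18.6
tool axes in jig [[0.0, 1.0, -0.0004], [0.0, -0.0004, -1.0], [-1.0, 0.0, -0.0]]
jig-frame TCP mm [-39.3 139.   23. ] F jig [3.1 4.  3.2] T jig [ 0.58 -0.49  0.4 ] open 0.42 t 18.9
tool axes in jig [[-0.0001, 1.0, -0.0004], [-0.0, -0.0004, -1.0], [-1.0, -0.0001, 0.0]]
jig-frame TCP mm [-39.3 137.   22.9] F jig [1.9 3.9 3.8] T jig [ 0.58 -0.48  0.41] open 0.422 t 19.2
tool axes in jig [[0.0, 1.0, -0.0004], [0.0001, -0.0004, -1.0], [-1.0, 0.0, -0.0001]]
jig-frame TCP mm [-39.3 135.   23. ] F jig [3.4 4.7 3.2] T jig [ 0.59 -0.51  0.43] open 0.423 t 19.5
tool axes in jig [[-0.0, 1.0, -0.0004], [0.0001, -0.0004, -1.0], [-1.0, -0.0, -0.0001]]
```

```bash
python3 ok.py 6 && python3 -m inch '[[[0,0,0.001,0,0,0,0],[0,0,0.001,0,0,0,0],[0,0,0,0,0,0,0]]]' >/dev/null; python3 ok.py 6 && python3 -m inch '[[[0,0,0.001,0,0,0,0],[0,0,0.001,0,0,0,0],[0,0,0,0,0,0,0]]]' >/dev/null; python3 ok.py 6 && python3 -m inch '[[[0,0,0.001,0,0,0,0],[0,0,0.001,0,0,0,0],[0,0,0,0,0,0,0]]]' >/dev/null; python3 ok.py 6 && python3 -m inch '[[[0,0,0.001,0,0,0,0],[0,0,0.001,0,0,0,0],[0,0,0,0,0,0,0]]]' >/dev/null; python3 ok.py 6
```

```text
jig-frame TCP mm [-39.3 135.   23. ] F jig [3.4 4.7 3.2] T jig [ 0.59 -0.51  0.43] open 0.423 t 19.5
tool axes in jig [[-0.0, 1.0, -0.0004], [0.0001, -0.0004, -1.0], [-1.0, -0.0, -0.0001]]
jig-frame TCP mm [-39.3 133.1  23. ] F jig [2.3 3.7 2.8] T jig [ 0.67 -0.58  0.43] open 0.418 t 19.8
tool axes in jig [[0.0, 1.0, -0.0004], [0.0002, -0.0004, -1.0], [-1.0, 0.0, -0.0002]]
jig-frame TCP mm [-39.3 131.1  23. ] F jig [3.1 4.3 4.7] T jig [ 0.73 -0.51  0.39] open 0.421 t 20.1
tool axes in jig [[0.0001, 1.0, -0.0004], [0.0003, -0.0004, -1.0], [-1.0, 0.0001, -0.0003]]
jig-frame TCP mm [-39.4 129.1  23. ] F jig [3.1 5.4 4.7] T jig [ 0.78 -0.5   0.44] open 0.424 t 20.4
tool axes in jig [[-0.0, 1.0, -0.0004], [0.0003, -0.0004, -1.0], [-1.0, -0.0, -0.0003]]
jig-frame TCP mm [-39.3 127.2  23. ] F jig [2.1 4.7 5.1] T jig [ 0.79 -0.52  0.41] open 0.42 t 20.7
tool axes in jig [[0.0, 1.0, -0.0004], [0.0005, -0.0004, -1.0], [-1.0, 0.0, -0.0005]]
```

```bash
python3 -m inch '[[[-0.0005,0,0.001,0,0,0,0],[0,0,0.001,0,0,0,0],[0,0,0,0,0,0,0]]]' >/dev/null; python3 ok.py 7 && python3 -m inch '[[[0,0,0.001,0,0,0,0],[0,0,0.001,0,0,0,0],[0,0,0,0,0,0,0]]]' >/dev/null; python3 ok.py 7 && python3 -m inch '[[[0,0,0.001,0,0,0,0],[0,0,0.001,0,0,0,0],[0,0,0,0,0,0,0]]]' >/dev/null; python3 ok.py 7 && python3 -m inch '[[[0,0,0.001,0,0,0,0],[0,0,0.001,0,0,0,0],[0,0,0,0,0,0,0]]]' >/dev/null; python3 ok.py 7 && python3 -m inch '[[[0,0,0.001,0,0,0,0],[0,0,0.001,0,0,0,0],[0,0,0,0,0,0,0]]]' >/dev/null; python3 ok.py 7
```

```text
jig-frame TCP mm [-39.3 124.8  23.4] F jig [2.4 2.5 1.2] T jig [ 0.37 -0.53  0.43] open 0.42 t 21.0
tool axes in jig [[0.0, 1.0, -0.0005], [-0.0003, -0.0005, -1.0], [-1.0, 0.0, 0.0003]]
jig-frame TCP mm [-39.3 123.7  23.3] F jig [2.6 7.5 4.4] T jig [ 1.11 -0.46  0.37] open 0.419 t 21.3
tool axes in jig [[0.0003, 1.0, -0.0002], [0.0018, -0.0002, -1.0], [-1.0, 0.0003, -0.0018]]
jig-frame TCP mm [-39.3 123.7  23.3] F jig [2.6 7.5 4.4] T jig [ 1.11 -0.46  0.37] open 0.419 t 21.3
tool axes in jig [[0.0003, 1.0, -0.0002], [0.0018, -0.0002, -1.0], [-1.0, 0.0003, -0.0018]]
jig-frame TCP mm [-39.3 123.7  23.3] F jig [2.6 7.5 4.4] T jig [ 1.11 -0.46  0.37] open 0.419 t 21.3
tool axes in jig [[0.0003, 1.0, -0.0002], [0.0018, -0.0002, -1.0], [-1.0, 0.0003, -0.0018]]
jig-frame TCP mm [-39.3 123.7  23.3] F jig [2.6 7.5 4.4] T jig [ 1.11 -0.46  0.37] open 0.419 t 21.3
tool axes in jig [[0.0003, 1.0, -0.0002], [0.0018, -0.0002, -1.0], [-1.0, 0.0003, -0.0018]]
```

The shoulders met the stop at TCP y ≈ 124, which puts the face at jig y ≈ -49, with about 5 N. Next I release and lift, then push the rail's side square onto the fence with closed fingers.

```bash
python3 -m inch '[[[0,0,0,0,0,0,0.65],[0,0,0,0,0,0,0.65],[0,0,0,0,0,0,0.65],[0,0,0,0,0,0,0.65],[-0.02,0,0,0,0,0,0.65],[-0.04,0,0,0,0,0,0.65],[-0.04,0,0,0,0,0,0.5],[0,0,0,0,0,0,0.2],[0,0,0,0,0,0,0],[0,0,0,0,0,0,0]]]'
python3 - <<'E'
from h import *
jp(); plan(jigpt([.010,.064,.06],JIG),74.4)
im=vision.capture("wrist")[:,:,::-1]; cv2.imwrite("pics/w5.png",im)
E
```

```text
time_s: 22.3
ee_pos: [0.3409, -0.338, 0.1224]
ee_rot: [0.215, 1.561, -0.213]
ft_force: [-0.6, 0.1, -0.3]
opening: 0.004
jig-frame TCP mm [-38.8 123.6 122.4] F jig [-0.   0.7 -0.3] T jig [-0.04 -0.01 -0.01] open 0.004 t 22.3
tool axes in jig [[0.0009, 1.0, -0.0006], [0.0011, -0.0006, -1.0], [-1.0, 0.0009, -0.0011]]
pos [ 0.3409 -0.338   0.1224] q [-0.95 -0.02  2.    0.    1.16 -2.24] F [-0.6  0.1 -0.3] open 0.004 t 22.3
turn deg [-0.03 -0.06 -0.05]
shift mm [62.4 48.8 59.6]
```

View pics/w5.png

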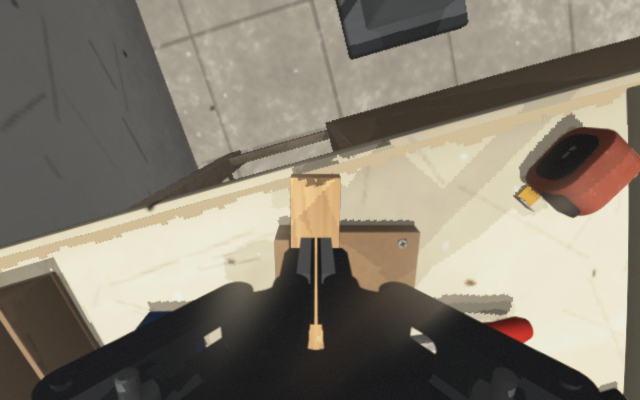

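The rail lies on the board, with its butt at (316,177) and its edge along the fence on the left. Next I push it sideways onto the fence.

```bash
python3 -m inch '[[[0,0.025,0.03,0,0,0,0],[0,0.024,0.03,0,0,0,0],[0.035,0,0,0,0,0,0],[0.035,0,0,0,0,0,0],[0.02,0,0,0,0,0,0],[0.008,0,0,0,0,0,0],[0,-0.004,0,0,0,0,0],[0,-0.004,0,0,0,0,0],[0,0,0,0,0,0,0]]]'; python3 -c "
from h import *
jp()"
python3 -m inch '[[[0,-0.002,0,0,0,0,0],[0,-0.002,0,0,0,0,0],[0,-0.002,0,0,0,0,0],[0,0,0,0,0,0,0]]]' >/dev/null; python3 -c "
from h import *
jp()"
```

```text
time_s: 23.25
ee_pos: [0.4109, -0.317, 0.0269]
ee_rot: [0.213, 1.558, -0.216]
ft_force: [-0.5, -0.7, 1.0]
opening: 0.003
jig-frame TCP mm [ 0.2 61.8 26.9] F jig [-0.8  0.3  1. ] T jig [-0.01 -0.01 -0.03] open 0.003 t 23.25
tool axes in jig [[-0.0016, 1.0, -0.0012], [-0.0025, -0.0012, -1.0], [-1.0, -0.0016, 0.0025]]
jig-frame TCP mm [-4.7 62.9 25.7] F jig [-0.1  0.5  0.2] T jig [-0.02 -0.04  0.  ] open 0.003 t 23.65
tool axes in jig [[-0.0004, 1.0, -0.0007], [-0.0005, -0.0007, -1.0], [-1.0, -0.0004, 0.0005]]
```

```bash
cat > okx.py <<'E'
import sys
from h import *
jp(); p,M,o=tool(); f=(o["ft_force"]@R.from_euler('z',JIG[2]).as_matrix())[0]
sys.exit(0 if f<float(sys.argv[1]) else 1)
E
python3 -m inch '[[[0.002,-0.001,0,0,0,0,0],[0,-0.001,0,0,0,0,0],[0,0,0,0,0,0,0]]]' >/dev/null; python3 okx.py 6 && python3 -m inch '[[[0,-0.001,0,0,0,0,0],[0,-0.001,0,0,0,0,0],[0,0,0,0,0,0,0]]]' >/dev/null; python3 okx.py 6 && python3 -m inch '[[[0,-0.001,0,0,0,0,0],[0,-0.001,0,0,0,0,0],[0,0,0,0,0,0,0]]]' >/dev/null; python3 okx.py 6 && python3 -m inch '[[[0,-0.001,0,0,0,0,0],[0,-0.001,0,0,0,0,0],[0,0,0,0,0,0,0]]]' >/dev/null; python3 okx.py 6 && python3 -m inch '[[[0,-0.001,0,0,0,0,0],[0,-0.001,0,0,0,0,0],[0,0,0,0,0,0,0]]]' >/dev/null; python3 okx.py 6
```

```text
jig-frame TCP mm [-6.3 63.1 23.2] F jig [ 0.2 -0.2  0.3] T jig [-0.04 -0.   -0.  ] open 0.003 t 23.95
tool axes in jig [[0.0002, 1.0, -0.0005], [0.0003, -0.0005, -1.0], [-1.0, 0.0002, -0.0003]]
jig-frame TCP mm [-8.5 63.  23.4] F jig [-0.2  0.2  1. ] T jig [0.01 0.   0.  ] open 0.001 t 24.25
tool axes in jig [[-0.0001, 1.0, -0.0006], [-0.0001, -0.0006, -1.0], [-1.0, -0.0001, 0.0001]]
jig-frame TCP mm [-9.8 63.1 23.3] F jig [ 3.9 -1.   1.5] T jig [ 0.   -0.55 -0.01] open -0.004 t 24.55
tool axes in jig [[0.0011, 1.0, -0.0007], [0.0003, -0.0007, -1.0], [-1.0, 0.0011, -0.0003]]
jig-frame TCP mm [-10.1  63.2  23.2] F jig [10.9 -0.8  3.6] T jig [-0.15 -1.7   0.03] open -0.003 t 24.85
tool axes in jig [[0.0039, 1.0, -0.0008], [0.0007, -0.0008, -1.0], [-1.0, 0.0039, -0.0007]]
jig-frame TCP mm [-10.1  63.2  23.2] F jig [10.9 -0.8  3.6] T jig [-0.15 -1.7   0.03] open -0.003 t 24.85
tool axes in jig [[0.0039, 1.0, -0.0008], [0.0007, -0.0008, -1.0], [-1.0, 0.0039, -0.0007]]
```

```bash
python3 -m inch '[[[0,0.006,0,0,0,0,0],[-0.03,0,0,0,0,0,0],[0,-0.016,-0.04,0,0,0,0],[0,-0.016,-0.04,0,0,0,0],[0,-0.002,-0.019,0,0,0,0],[0.02,0,0,0,0,0,0],[0.01,0,0,0,0,0,0],[0,0,0,0,0,0,0],[0,0,0,0,0,0,0]]]'; python3 -c "
from h import *
jp()"
```

```text
time_s: 25.75
ee_pos: [0.3037, -0.329, 0.0234]
ee_rot: [0.214, 1.561, -0.213]
ft_force: [0.4, -1.0, 0.2]
opening: -0.001
jig-frame TCP mm [-40.2 161.8  23.4] F jig [-0.8 -0.7  0.2] T jig [ 0.05  0.02 -0.  ] open -0.001 t 25.75
tool axes in jig [[0.0002, 1.0, 0.0001], [0.0005, 0.0001, -1.0], [-1.0, 0.0002, -0.0005]]
```

```bash
python3 -m inch '[[[0,0,0.002,0,0,0,0],[0,0,0.002,0,0,0,0],[0,0,0,0,0,0,0]]]' >/dev/null; python3 ok.py 4 && python3 -m inch '[[[0,0,0.001,0,0,0,0],[0,0,0.001,0,0,0,0],[0,0,0,0,0,0,0]]]' >/dev/null; python3 ok.py 4 && python3 -m inch '[[[0,0,0.001,0,0,0,0],[0,0,0.001,0,0,0,0],[0,0,0,0,0,0,0]]]' >/dev/null; python3 ok.py 4 && python3 -m inch '[[[0,0,0.001,0,0,0,0],[0,0,0.001,0,0,0,0],[0,0,0,0,0,0,0]]]' >/dev/null; python3 ok.py 4 && python3 -m inch '[[[0,0,0.001,0,0,0,0],[0,0,0.001,0,0,0,0],[0,0,0,0,0,0,0]]]' >/dev/null; python3 ok.py 4
```

```text
jig-frame TCP mm [-40.6 157.2  23.9] F jig [-0.5  0.1  0.6] T jig [-0.03 -0.01  0.08] open 0.001 t 26.05
tool axes in jig [[-0.0007, 1.0, 0.0001], [-0.0008, 0.0001, -1.0], [-1.0, -0.0007, 0.0008]]
jig-frame TCP mm [-40.3 155.9  23.5] F jig [-0.1 -0.2 -0.7] T jig [-0.03 -0.   -0.02] open 0.001 t 26.35
tool axes in jig [[-0.0001, 1.0, -0.0004], [-0.0002, -0.0004, -1.0], [-1.0, -0.0001, 0.0002]]
jig-frame TCP mm [-40.3 153.9  23.4] F jig [ 0.7  0.  -0.3] T jig [0.   0.   0.03] open 0.001 t 26.65
tool axes in jig [[-0.0001, 1.0, -0.0004], [-0.0001, -0.0004, -1.0], [-1.0, -0.0001, 0.0001]]
jig-frame TCP mm [-40.2 153.   23.3] F jig [-0.7  5.7  4.8] T jig [ 0.85  0.13 -0.02] open -0.001 t 26.95
tool axes in jig [[0.0004, 1.0, -0.0], [0.0024, -0.0, -1.0], [-1.0, 0.0004, -0.0024]]
jig-frame TCP mm [-40.2 153.   23.3] F jig [-0.7  5.7  4.8] T jig [ 0.85  0.13 -0.02] open -0.001 t 26.95
tool axes in jig [[0.0004, 1.0, -0.0], [0.0024, -0.0, -1.0], [-1.0, 0.0004, -0.0024]]
```

```bash
python3 -m inch '[[[0,0,0.0007,0,0,0,0],[0,0,0,0,0,0,0],[0,0,0,0,0,0,0]]]' >/dev/null; python3 ok.py 4
python3 -m inch '[[[0,0,-0.008,0,0,0,0],[-0.04,0,0,0,0,0,0],[-0.05,0,0,0,0,0,0.5],[-0.04,0,0,0,0,0,1],[0,0.04,0,0,0,0,1],[0,0.04,0,0,0,0,1],[0,0.03,0,0,0,0,1],[0,0.03,0,0,0,0,1],[0,0,0,0,0,0,1],[0,0,0,0,0,0,1]]]'
python3 - <<'E'
from h import *
jp(); plan(jigpt([.138,0,.16],JIG),-15.6)
t=vision.capture("top")[:,:,::-1]; s=vision.capture("scene")[:,:,::-1]
cv2.imwrite("pics/t6.png",t); cv2.imwrite("pics/s6.png",s)
cv2.imwrite("pics/c6.png",np.hstack([cv2.resize(t[170:260,350:440],None,fx=5,fy=5,interpolation=cv2.INTER_CUBIC),cv2.resize(s[185:235,225:295],None,fx=5,fy=9,interpolation=cv2.INTER_CUBIC)]))
E
```

```text
jig-frame TCP mm [-40.2 153.   23.3] F jig [-0.2  8.   5.5] T jig [ 1.37  0.16 -0.01] open 0.002 t 27.25
tool axes in jig [[0.0006, 1.0, 0.0], [0.0037, 0.0, -1.0], [-1.0, 0.0006, -0.0037]]
time_s: 28.25
ee_pos: [0.3439, -0.1947, 0.1534]
ee_rot: [0.212, 1.56, -0.213]
ft_force: [-0.3, 0.1, 0.5]
opening: 0.999
jig-frame TCP mm [100.  159.2 153.4] F jig [0.1 0.3 0.5] T jig [-0.01 -0.04 -0.02] open 0.999 t 28.25
tool axes in jig [[-0.0005, 1.0, 0.0014], [-0.0008, 0.0014, -1.0], [-1.0, -0.0005, 0.0008]]
pos [ 0.3439 -0.1947  0.1534] q [-0.72 -0.29  2.17 -0.    1.26 -2.02] F [-0.3  0.1  0.5] open 0.999 t 28.25
turn deg [ 9.008e+01  6.000e-02 -2.000e-02]
shift mm [ -6.4  37.8 159.3]
```

View pics/c6.png

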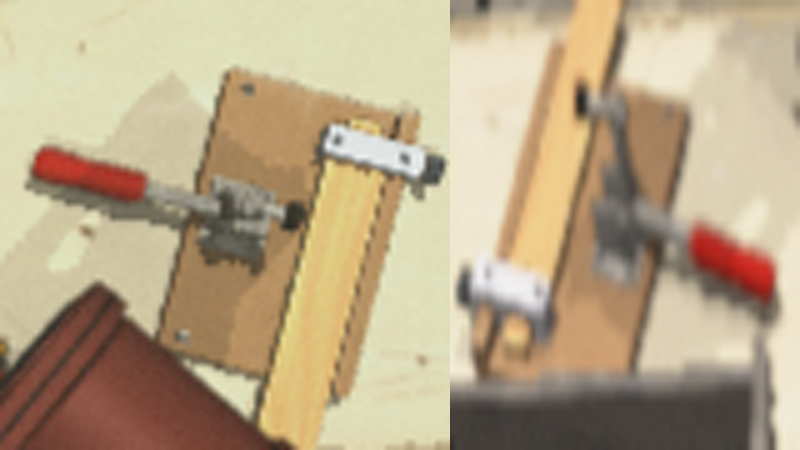

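The rail is seated: tenon through the window, its end at crop (365,122), shoulders on the stop face and the long edge on the fence line. Touch put the fence 2.2 mm lower in x than my frame, so I'll correct that. Next I turn the tool for the handle.

```bash
cat >> h.py <<'E'
JIG[:2]+=R.from_euler('z',JIG[2]).as_matrix()[:2,0]*-.0022
E
python3 -m inch '[[[0,0,0,8.2,0,0,1],[0,0,0,8.2,0,0,1],[0,0,0,8.2,0,0,1],[0,0,0,8.2,0,0,1],[0,0,0,8.2,0,0,1],[0,0,0,8.2,0,0,1],[0,0,0,8.2,0,0,1],[0,0,0,8.2,0,0,1],[0,0,0,8.2,0,0,1],[0,0,0,8.2,0,0,1]]]'
python3 -m inch '[[[0,0,0,8.1,0,0,1],[0,0,0,0,0,0,1],[0,0,0,0,0,0,1]]]' >/dev/null
python3 - <<'E'
from h import *
jp(); plan(jigpt([.132,0,.010],JIG),-15.6)
# handle centre line from the top picture (t6), bias-corrected
t=cv2.imread("pics/top0.png").astype(int); pt=vision.camera_params("top")
m=(t[:,:,2]>150)&(t[:,:,1]<70)&(t[:,:,0]<70); m[:190]=0; m[215:]=0; m[:,:350]=0; m[:,385:]=0
v,u=np.nonzero(m); c=np.array([u.mean(),v.mean()]); print("red px",c,len(u))
w=least_squares(lambda d:(project([[d[0],d[1],.031]],pt)[0]-c),[.5,-.2]).x+[.0043,.003]
print("red centre jig mm",R.from_euler('z',-JIG[2]).as_matrix()[:2,:2]@(w-JIG[:2])*1000)
E
```

```text
time_s: 29.35
ee_pos: [0.3435, -0.1961, 0.1533]
ee_rot: [1.312, 1.139, -1.312]
ft_force: [0.1, 0.2, 0.3]
opening: 1.0
jig-frame TCP mm [101.2 159.3 153.3] F jig [-0.   0.7 -0.5] T jig [0.03 0.02 0.02] open 1.0 t 29.65
tool axes in jig [[0.0, 0.0003, -1.0], [0.0001, -1.0, -0.0003], [-1.0, -0.0001, -0.0]]
pos [ 0.3436 -0.1956  0.1533] q [-0.72 -0.29  2.17 -0.    1.26 -0.45] F [-0.7  0.1 -0.5] open 1.0 t 29.65
turn deg [ 0.02 -0.    0.01]
shift mm [143.3 159.3 -30.8]
red px [366.98913043 204.2826087 ] 92
red centre jig mm [122.07282984  -0.63070223]
```

```bash
python3 -m inch '[[[0,0.04,-0.01,0,0,0,1],[0,0.04,-0.01,0,0,0,1],[0,0.04,-0.01,0,0,0,1],[0,0.039,-0.001,0,0,0,1],[0.03,0,0,0,0,0,1],[0.035,0,0,0,0,0,1],[0.035,0,0,0,0,0,1],[0.025,0,0,0,0,0,1],[0.014,0,0,0,0,0,1],[0.004,0,0,0,0,0,1]]]'
python3 -m inch '[[[0,0,0,0,0,0,1],[0,0,0,0,0,0,0],[0,0,0,0,0,0,0],[0,0,0,0,0,0,0],[0,0,0,0,0,0,0],[0,0,0,0,0,0,0],[0,0,0,0,0,0,0],[0,0,0,0,0,0,0],[0,0,0,0,0,0,0]]]'
python3 -c "
from h import *
jp()"
```

```text
time_s: 30.65
ee_pos: [0.5041, -0.2078, 0.0086]
ee_rot: [1.407, 1.07, -1.409]
ft_force: [-1.0, -0.8, 0.5]
opening: 0.996
time_s: 31.55
ee_pos: [0.5027, -0.2079, 0.0097]
ee_rot: [1.406, 1.071, -1.412]
ft_force: [-8.3, -0.5, 2.9]
opening: 0.249
jig-frame TCP mm [132.2   2.7   9.7] F jig [-2.7  7.9  2.9] T jig [1.18 0.54 0.1 ] open 0.249 t 31.55
tool axes in jig [[-0.0005, -0.0014, -1.0], [0.0053, -1.0, 0.0014], [-1.0, -0.0053, 0.0005]]
```

```bash
python3 -m inch '[[[0,-0.003,0,0,0,0,0],[-0.0097,0,-0.0014,0,0,0,0],[-0.0098,0,-0.0005,0,0,0,0],[-0.0089,0,0.0004,0,0,0,0],[-0.0088,0,0.0011,0,0,0,0],[-0.0087,0,0.002,0,0,0,0],[-0.0085,0,0.0027,0,0,0,0],[0,0,0,0,0,0,0]]]'
python3 -c "
from h import *
jp()"
```

```text
time_s: 32.35
ee_pos: [0.5012, -0.2127, 0.0654]
ee_rot: [1.408, 1.064, -1.409]
ft_force: [0.9, -4.6, -5.0]
opening: 0.249
jig-frame TCP mm [127.2   2.9  65.4] F jig [-4.2 -2.1 -5. ] T jig [-0.16  0.31  0.  ] open 0.249 t 32.35
tool axes in jig [[-0.0013, -0.0028, -1.0], [-0.0012, -1.0, 0.0028], [-1.0, 0.0012, 0.0013]]
```

```bash
python3 -m inch '[[[-0.0075,0,0.0034,0,0,0,0],[-0.0079,0,0.0041,0,0,0,0],[-0.0075,0,0.0047,0,0,0,0],[-0.0071,0,0.0055,0,0,0,0],[-0.0065,0,0.006,0,0,0,0],[-0.006,0,0.0065,0,0,0,0],[-0.0055,0,0.0071,0,0,0,0],[0,0,0,0,0,0,0]]]'
python3 - <<'E'
from h import *
jp()
t=vision.capture("top")[:,:,::-1]; s=vision.capture("scene")[:,:,::-1]
cv2.imwrite("pics/s7.png",s);cv2.imwrite("pics/t7.png",t)
E
```

```text
time_s: 33.15
ee_pos: [0.4907, -0.2499, 0.112]
ee_rot: [1.406, 1.063, -1.41]
ft_force: [2.5, -11.2, -11.9]
opening: 0.241
jig-frame TCP mm [ 88.5   3.1 112. ] F jig [-10.2  -5.4 -11.9] T jig [-0.7   1.49  0.39] open 0.241 t 33.15
tool axes in jig [[-0.0035, -0.0024, -1.0], [-0.0012, -1.0, 0.0024], [-1.0, 0.0012, 0.0035]]
```

```bash
python3 -m inch '[[[-0.001,0,0.0035,0,0,0,0],[-0.0015,0,0.0035,0,0,0,0],[-0.0015,0,0.003,0,0,0,0],[0,0,0,0,0,0,0]]]' >/dev/null
python3 -c "
from h import *
jp()"
python3 -m inch '[[[-0.0007,0,0.0014,0,0,0,0],[-0.0006,0,0.0014,0,0,0,0],[0,0,0,0,0,0,0]]]' >/dev/null
python3 -c "
from h import *
jp()"
```

```text
jig-frame TCP mm [ 80.4   3.2 116.3] F jig [-1.6 -4.2 -8.3] T jig [-0.64  0.4  -0.93] open 0.243 t 33.65
tool axes in jig [[-0.0002, -0.0043, -1.0], [-0.0007, -1.0, 0.0043], [-1.0, 0.0007, 0.0002]]
jig-frame TCP mm [ 77.5   3.1 117.6] F jig [-3.7 -5.  -8.5] T jig [-0.86  0.52  0.74] open 0.239 t 33.95
tool axes in jig [[-0.0013, -0.001, -1.0], [-0.0009, -1.0, 0.001], [-1.0, 0.0009, 0.0013]]
```

```bash
python3 -m inch '[[[-0.0006,0,0.0016,0,0,0,0],[-0.0006,0,0.0016,0,0,0,0],[0,0,0,0,0,0,0]]]' >/dev/null
python3 -c "
from h import *
jp()"
python3 -m inch '[[[-0.0006,0,0.0016,0,0,0,0],[0,0,0,0,0,0,0]]]' >/dev/null
python3 -c "
from h import *
jp()"
python3 -m inch '[[[-0.0006,0,0.0016,0,0,0,0],[0,0,0,0,0,0,0]]]' >/dev/null
python3 -c "
from h import *
jp()"
```

```text
jig-frame TCP mm [ 74.6   3.2 118.7] F jig [-3.1 -4.7 -8.6] T jig [-0.61  0.41 -1.01] open 0.24 t 34.25
tool axes in jig [[-0.0001, -0.0044, -1.0], [-0.0006, -1.0, 0.0044], [-1.0, 0.0006, 0.0001]]
jig-frame TCP mm [ 72.3   3.1 119.2] F jig [ -4.7  -4.8 -10.9] T jig [-0.88  0.91  0.83] open 0.234 t 34.45
tool axes in jig [[-0.0022, -0.0008, -1.0], [-0.001, -1.0, 0.0008], [-1.0, 0.001, 0.0022]]
jig-frame TCP mm [ 71.1   3.1 119.9] F jig [-4.  -5.  -8.8] T jig [-0.96  0.59  0.91] open 0.238 t 34.65
tool axes in jig [[-0.0015, -0.0006, -1.0], [-0.0009, -1.0, 0.0006], [-1.0, 0.0009, 0.0015]]
```

```bash
python3 -m inch '[[[-0.0006,0,0.0015,0,0,0,0],[0,0,0,0,0,0,0]]]' >/dev/null
python3 -c "
from h import *
jp()"
python3 -m inch '[[[-0.0005,0,0.0015,0,0,0,0],[0,0,0,0,0,0,0]]]' >/dev/null
python3 -c "
from h import *
jp()"
python3 -m inch '[[[-0.0005,0,0.0015,0,0,0,0],[0,0,0,0,0,0,0]]]' >/dev/null
python3 -c "
from h import *
jp()"
```

```text
jig-frame TCP mm [ 70.    3.  120.5] F jig [-2.5 -4.6 -8.9] T jig [-0.87  0.34  0.89] open 0.236 t 34.85
tool axes in jig [[-0.0008, -0.0006, -1.0], [-0.001, -1.0, 0.0006], [-1.0, 0.001, 0.0008]]
jig-frame TCP mm [ 67.9   3.3 120.8] F jig [-4.8 -4.5 -9.7] T jig [-0.65  0.86 -1.05] open 0.234 t 35.05
tool axes in jig [[-0.0013, -0.0039, -1.0], [-0.0005, -1.0, 0.0039], [-1.0, 0.0005, 0.0013]]
jig-frame TCP mm [ 65.8   3.  121. ] F jig [ -7.3  -7.4 -14.1] T jig [-1.16  1.3   0.88] open 0.228 t 35.25
tool axes in jig [[-0.0029, -0.0008, -1.0], [-0.0012, -1.0, 0.0008], [-1.0, 0.0012, 0.0029]]
```

```bash
python3 -m inch '[[[0.0015,0,0.0003,0,0,0,0],[0,0,0,0,0,0,0]]]' >/dev/null
python3 -c "
from h import *
jp()"
python3 -m inch '[[[-0.0004,0,0.0015,0,0,0,0],[0,0,0,0,0,0,0]]]' >/dev/null
python3 -c "
from h import *
jp()"
python3 -m inch '[[[-0.0004,0,0.0015,0,0,0,0],[0,0,0,0,0,0,0]]]' >/dev/null
python3 -c "
from h import *
jp()"
```

```text
jig-frame TCP mm [ 67.3   2.9 121.5] F jig [3.5 2.4 7.3] T jig [-0.09 -0.67  0.27] open 0.192 t 35.45
tool axes in jig [[0.0009, -0.0024, -1.0], [-0.001, -1.0, 0.0024], [-1.0, 0.001, -0.0009]]
jig-frame TCP mm [ 66.7   2.9 122.3] F jig [5.1 1.8 4.3] T jig [-0.05 -0.9   0.22] open 0.191 t 35.65
tool axes in jig [[0.0021, -0.002, -1.0], [-0.0011, -1.0, 0.002], [-1.0, 0.0011, -0.0021]]
jig-frame TCP mm [ 65.7   2.9 122.9] F jig [5.6 1.6 6.1] T jig [-0.02 -1.23  0.21] open 0.186 t 35.85
tool axes in jig [[0.0028, -0.0019, -1.0], [-0.0011, -1.0, 0.0019], [-1.0, 0.0011, -0.0028]]
```

```bash
python3 -m inch '[[[0,0,0,0,0,0,0.7],[0,0,0,0,0,0,0.7],[0,0,0,0,0,0,0.7],[-0.02,0,0,0,0,0,0.7],[-0.03,0,0,0,0,0,0.7],[-0.03,0,-0.02,0,0,0,0.7],[0,0,-0.04,0,0,0,0.3],[0,0,-0.04,0,0,0,0],[0,0,0,0,0,0,0]]]'
python3 - <<'E'
from h import *
jp()
t=vision.capture("top")[:,:,::-1]; s=vision.capture("scene")[:,:,::-1]
cv2.imwrite("pics/s8.png",s);cv2.imwrite("pics/t8.png",t)
cv2.imwrite("pics/c8.png",np.hstack([cv2.resize(t[170:260,350:440],None,fx=5,fy=5,interpolation=cv2.INTER_CUBIC),cv2.resize(s[175:235,225:295],None,fx=5,fy=7.5,interpolation=cv2.INTER_CUBIC)]))
E
```

```text
time_s: 36.75
ee_pos: [0.5117, -0.1735, 0.2017]
ee_rot: [1.407, 1.069, -1.405]
ft_force: [0.4, -1.4, -0.2]
opening: 0.194
jig-frame TCP mm [167.7   3.3 201.7] F jig [-1.3 -0.8 -0.2] T jig [ 0.01 -0.    0.05] open 0.194 t 36.75
tool axes in jig [[0.0016, 0.0014, -1.0], [-0.0003, -1.0, -0.0014], [-1.0, 0.0003, -0.0016]]
```

View pics/c8.png

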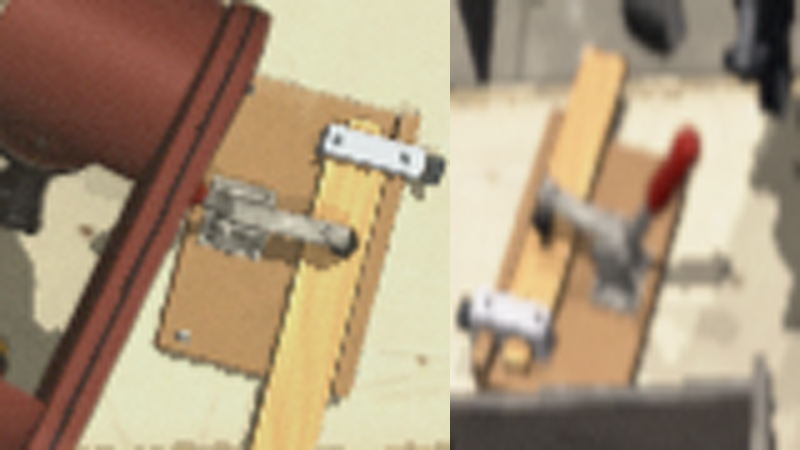

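The rail is still seated. The clamp arm has swung over and its pad, at crop (343,240), hovers over the rail. The handle leans towards +x with its tip at (690,130) in the right half. I'll estimate the arm angle from those pixels.

Run:
```python
from h import *
ps=vision.camera_params("scene")
def armpt(p,th):
    x,z=p[0]-.032,p[2]-.048; c,s=np.cos(th),np.sin(th)
    return jigpt([.032+x*c+z*s,p[1],.048-x*s+z*c],JIG)
print("obs base(266,202.3) tip(273,192.3) pad(244,204)")
for th in (.2,.25,.3,.35,.4,.5):
    print(th,project([armpt([.044,0,.099],th),armpt([.059,0,.171],th),armpt([-.034,0,.020],th),armpt([-.034,0,.035],th)],ps).round(1).tolist(),"tip jig",)
    x,z=.056-.032,.156-.048
    print("  handle jig mm",32+1e3*(x*np.cos(th)+z*np.sin(th)),48+1e3*(-x*np.sin(th)+z*np.cos(th)))
s=cv2.imread("pics/s8.png").astype(int); m=(s[:,:,2]>110)&(s[:,:,1]<60)&(s[:,:,0]<60); m[:185]=0;m[212:]=0;m[:,:255]=0;m[:,285:]=0
v,u=np.nonzero(m); print("red centroid",u.mean(),v.mean(),len(u),u.min(),u.max(),v.min(),v.max())
```

```text
obs base(266,202.3) tip(273,192.3) pad(244,204)
0.2 [[263.5, 200.9], [268.7, 190.9], [243.8, 206.5], [243.9, 204.4]] tip jig
  handle jig mm 76.9778855940564 149.07912646777262
0.25 [[264.1, 201.2], [270.2, 191.6], [243.5, 205.9], [243.7, 203.9]] tip jig
  handle jig mm 81.97352572054395 146.70484652264108
0.3 [[264.8, 201.6], [271.8, 192.4], [243.2, 205.4], [243.7, 203.3]] tip jig
  handle jig mm 86.84425805843921 144.0838558656933
0.35 [[265.3, 201.9], [273.2, 193.2], [243.0, 204.8], [243.6, 202.8]] tip jig
  handle jig mm 91.57790831352584 141.22270560858607
0.4 [[265.9, 202.2], [274.7, 194.1], [242.8, 204.2], [243.6, 202.4]] tip jig
  handle jig mm 96.1626448254035 138.128547136904
0.5 [[267.0, 202.9], [277.4, 195.9], [242.6, 203.2], [243.8, 201.4]] tip jig
  handle jig mm 104.83993965462288 131.27270375765937
red centroid 269.3157894736842 196.47368421052633 19 265 273 194 201
```

```bash
python3 -m inch '[[[0.03,0,0.005,0,0,0,0],[0.04,0,0.01,0,0,0,0],[0,0,0.01,0,0,0,0],[0,0,0.01,0,0,0,0],[0,0,0.005,0,0,0,0],[0,0,0,0,0,0,0]]]' 
python3 okx.py 5 && python3 -m inch '[[[0,0,0.004,0,0,0,0],[0,0,0.004,0,0,0,0],[0,0,0,0,0,0,0]]]' >/dev/null
python3 okx.py 5 && python3 -m inch '[[[0,0,0.003,0,0,0,0],[0,0,0.003,0,0,0,0],[0,0,0,0,0,0,0]]]' >/dev/null
python3 okx.py 5
```

```text
time_s: 37.45
ee_pos: [0.5011, -0.2177, 0.1338]
ee_rot: [1.41, 1.062, -1.408]
ft_force: [0.1, -0.3, -0.1]
opening: -0.001
jig-frame TCP mm [122.3   1.7 133.8] F jig [-0.2 -0.2 -0.1] T jig [-0.07  0.   -0.01] open -0.001 t 37.45
tool axes in jig [[-0.0012, -0.0039, -1.0], [-0.0037, -1.0, 0.004], [-1.0, 0.0037, 0.0011]]
jig-frame TCP mm [116.1   2.6 132.3] F jig [1.8 0.2 1.6] T jig [-0.07 -0.25 -0.06] open 0.0 t 37.75
tool axes in jig [[0.0003, -0.0021, -1.0], [-0.0016, -1.0, 0.0021], [-1.0, 0.0016, -0.0003]]
jig-frame TCP mm [109.8   3.1 131.5] F jig [ 3.7 -0.8  1.9] T jig [-0.12 -0.49  0.01] open -0.0 t 38.05
tool axes in jig [[-0.0001, -0.0022, -1.0], [-0.0003, -1.0, 0.0022], [-1.0, 0.0003, 0.0001]]
```

```bash
python3 okx.py 7 && python3 -m inch '[[[0,0,0.003,0,0,0,0],[0,0,0,0,0,0,0]]]' >/dev/null
python3 okx.py 7 && python3 -m inch '[[[0,0,0.003,0,0,0,0],[0,0,0,0,0,0,0]]]' >/dev/null
python3 okx.py 7 && python3 -m inch '[[[0,0,0.002,0,0,0,0],[0,0,0,0,0,0,0]]]' >/dev/null
python3 okx.py 7 && python3 -m inch '[[[0,0,0.002,0,0,0,0],[0,0,0,0,0,0,0]]]' >/dev/null
python3 okx.py 7 && python3 -m inch '[[[0,0,0.002,0,0,0,0],[0,0,0,0,0,0,0]]]' >/dev/null
python3 okx.py 7
```

```text
jig-frame TCP mm [109.8   3.1 131.5] F jig [ 3.7 -0.8  1.9] T jig [-0.12 -0.49  0.01] open -0.0 t 38.05
tool axes in jig [[-0.0001, -0.0022, -1.0], [-0.0003, -1.0, 0.0022], [-1.0, 0.0003, 0.0001]]
jig-frame TCP mm [106.6   3.3 131.3] F jig [ 1.9 -0.7  1.2] T jig [-0.01 -0.35 -0.01] open 0.003 t 38.25
tool axes in jig [[-0.0003, -0.0024, -1.0], [0.0002, -1.0, 0.0024], [-1.0, -0.0002, 0.0003]]
jig-frame TCP mm [103.5   3.4 131.3] F jig [ 2.8 -0.3  1.6] T jig [-0.06 -0.28 -0.01] open 0.002 t 38.45
tool axes in jig [[-0.0003, -0.0024, -1.0], [0.0003, -1.0, 0.0024], [-1.0, -0.0003, 0.0003]]
jig-frame TCP mm [102.    3.4 131.4] F jig [3.2 0.5 2.6] T jig [ 0.01 -0.48 -0.03] open -0.002 t 38.65
tool axes in jig [[0.0004, -0.0024, -1.0], [0.0002, -1.0, 0.0024], [-1.0, -0.0002, -0.0004]]
jig-frame TCP mm [101.2   3.3 131.6] F jig [8.8 1.4 5.8] T jig [ 0.14 -1.18  0.02] open 0.003 t 38.85
tool axes in jig [[0.0023, -0.0022, -1.0], [0.0002, -1.0, 0.0022], [-1.0, -0.0002, -0.0023]]
jig-frame TCP mm [101.2   3.3 131.6] F jig [8.8 1.4 5.8] T jig [ 0.14 -1.18  0.02] open 0.003 t 38.85
tool axes in jig [[0.0023, -0.0022, -1.0], [0.0002, -1.0, 0.0022], [-1.0, -0.0002, -0.0023]]
```

```bash
python3 -m inch '[[[0,0,0.002,0,0,0,0],[0,0,0,0,0,0,0]]]' >/dev/null
python3 okx.py 18 && python3 -m inch '[[[0,0,0.002,0,0,0,0],[0,0,0,0,0,0,0]]]' >/dev/null
python3 okx.py 18 && python3 -m inch '[[[0,0,0.0015,0,0,0,0],[0,0,0,0,0,0,0]]]' >/dev/null
python3 okx.py 18
```

```text
jig-frame TCP mm [100.6   3.3 131.8] F jig [14.6  1.   8.1] T jig [ 0.21 -2.01 -0.09] open 0.001 t 39.05
tool axes in jig [[0.0047, -0.0019, -1.0], [0.0002, -1.0, 0.0019], [-1.0, -0.0002, -0.0047]]
jig-frame TCP mm [100.2   3.3 132. ] F jig [20.9  2.2 10.3] T jig [ 0.27 -2.87 -0.03] open -0.0 t 39.25
tool axes in jig [[0.0072, -0.0016, -1.0], [0.0005, -1.0, 0.0016], [-1.0, -0.0005, -0.0072]]
jig-frame TCP mm [100.2   3.3 132. ] F jig [20.9  2.2 10.3] T jig [ 0.27 -2.87 -0.03] open -0.0 t 39.25
tool axes in jig [[0.0072, -0.0016, -1.0], [0.0005, -1.0, 0.0016], [-1.0, -0.0005, -0.0072]]
```

```bash
python3 -m inch '[[[0,0,-0.03,0,0,0,0],[0,-0.03,-0.005,0,0,0,0],[0,-0.031,0,0,0,0,0],[0,0,0.03,0,0,0,0],[0,0,0.04,0,0,0,0],[0,0,0.04,0,0,0,0],[0,0,0.01,0,0,0,0],[0,0,0,0,0,0,0]]]' 
python3 -c "
from h import *
jp(); print(vision.capture('scene').shape)
s=vision.capture('scene')[:,:,::-1]; t=vision.capture('top')[:,:,::-1]; cv2.imwrite('pics/s9.png',s); cv2.imwrite('pics/t9.png',t)
"
```

```text
time_s: 40.05
ee_pos: [0.4098, -0.3094, 0.1311]
ee_rot: [1.41, 1.065, -1.411]
ft_force: [-0.4, 0.1, 0.3]
opening: -0.003
jig-frame TCP mm [  9.4  64.9 131.1] F jig [-0.   0.4  0.3] T jig [0.02 0.01 0.02] open -0.003 t 40.05
tool axes in jig [[-0.0005, -0.0051, -1.0], [0.0006, -1.0, 0.0051], [-1.0, -0.0006, 0.0005]]
(400, 640, 3)
```

Now I go down beside the rail and feel whether it is still hard on the fence. Contact was at x ≈ -7.6 mm in the corrected frame, though with the other finger face.

```bash
python3 -m inch '[[[0.04,0,0,0,0,0,0],[0.04,0,0,0,0,0,0],[0.02,0,0,0,0,0,0],[0.007,0,0,0,0,0,0],[0,0,0.005,0,0,0,0],[0,0,0.003,0,0,0,0],[0,0,0,0,0,0,0]]]' >/dev/null
python3 okx.py 5 && python3 -m inch '[[[0,0,0.003,0,0,0,0],[0,0,0.002,0,0,0,0],[0,0,0,0,0,0,0]]]' >/dev/null
python3 okx.py 5 && python3 -m inch '[[[0,0,0.002,0,0,0,0],[0,0,0,0,0,0,0]]]' >/dev/null
python3 okx.py 5 && python3 -m inch '[[[0,0,0.002,0,0,0,0],[0,0,0,0,0,0,0]]]' >/dev/null
python3 okx.py 5 && python3 -m inch '[[[0,0,0.002,0,0,0,0],[0,0,0,0,0,0,0]]]' >/dev/null
python3 okx.py 5
```

```text
jig-frame TCP mm [ 2.  63.  26.3] F jig [-0.   0.1 -0.6] T jig [-0.06  0.01  0.02] open -0.002 t 40.9
tool axes in jig [[-0.0019, -0.0023, -1.0], [-0.003, -1.0, 0.0023], [-1.0, 0.003, 0.0019]]
jig-frame TCP mm [-2.5 64.2 24.9] F jig [ 0.5 -0.1 -0.8] T jig [-0.   -0.02 -0.02] open -0.001 t 41.2
tool axes in jig [[-0.0006, -0.0027, -1.0], [-0.0009, -1.0, 0.0027], [-1.0, 0.0009, 0.0006]]
jig-frame TCP mm [-4.1 64.5 24.4] F jig [0.8 0.5 0. ] T jig [-0.03 -0.02  0.01] open -0.001 t 41.4
tool axes in jig [[-0.0001, -0.0024, -1.0], [-0.0001, -1.0, 0.0024], [-1.0, 0.0001, 0.0001]]
jig-frame TCP mm [-6.1 64.5 24.4] F jig [-0.3  0.   0.2] T jig [-0.03  0.   -0.04] open -0.001 t 41.6
tool axes in jig [[-0.0, -0.0023, -1.0], [0.0, -1.0, 0.0023], [-1.0, -0.0, 0.0]]
jig-frame TCP mm [-8.1 64.5 24.4] F jig [ 0.7  0.9 -0.7] T jig [-0.02  0.    0.02] open 0.001 t 41.8
tool axes in jig [[-0.0001, -0.0023, -1.0], [-0.0, -1.0, 0.0023], [-1.0, 0.0, 0.0001]]
```

```bash
python3 -m inch '[[[0,0,0.001,0,0,0,0],[0,0,0,0,0,0,0]]]' >/dev/null
python3 okx.py 5 && python3 -m inch '[[[0,0,0.001,0,0,0,0],[0,0,0,0,0,0,0]]]' >/dev/null
python3 okx.py 5 && python3 -m inch '[[[0,0,0.001,0,0,0,0],[0,0,0,0,0,0,0]]]' >/dev/null
python3 okx.py 9 && python3 -m inch '[[[0,0,0.001,0,0,0,0],[0,0,0,0,0,0,0]]]' >/dev/null
python3 okx.py 9 && python3 -m inch '[[[0,0,0.001,0,0,0,0],[0,0,0,0,0,0,0]]]' >/dev/null
python3 okx.py 9
```

```text
jig-frame TCP mm [-8.6 64.5 24.4] F jig [2.1 0.1 1.1] T jig [-0.07 -0.28  0.01] open 0.001 t 42.0
tool axes in jig [[0.0006, -0.0023, -1.0], [0.0001, -1.0, 0.0023], [-1.0, -0.0001, -0.0006]]
jig-frame TCP mm [-8.7 64.6 24.3] F jig [ 5.7 -0.1  1.9] T jig [-0.1  -1.01  0.02] open -0.003 t 42.2
tool axes in jig [[0.0022, -0.0024, -1.0], [0.0003, -1.0, 0.0024], [-1.0, -0.0004, -0.0022]]
jig-frame TCP mm [-8.7 64.6 24.3] F jig [ 5.7 -0.1  1.9] T jig [-0.1  -1.01  0.02] open -0.003 t 42.2
tool axes in jig [[0.0022, -0.0024, -1.0], [0.0003, -1.0, 0.0024], [-1.0, -0.0004, -0.0022]]
jig-frame TCP mm [-8.8 64.6 24.3] F jig [ 9.9 -0.6  5. ] T jig [-0.13 -1.6   0.04] open 0.001 t 42.4
tool axes in jig [[0.0038, -0.0026, -1.0], [0.0006, -1.0, 0.0026], [-1.0, -0.0007, -0.0038]]
jig-frame TCP mm [-8.8 64.6 24.3] F jig [ 9.9 -0.6  5. ] T jig [-0.13 -1.6   0.04] open 0.001 t 42.4
tool axes in jig [[0.0038, -0.0026, -1.0], [0.0006, -1.0, 0.0026], [-1.0, -0.0007, -0.0038]]
```

```bash
python3 -m inch '[[[0,0,0.0015,0,0,0,0],[0,0,0,0,0,0,0]]]' >/dev/null
python3 okx.py 16; python3 -m inch '[[[0,0,0.0015,0,0,0,0],[0,0,0,0,0,0,0]]]' >/dev/null
python3 okx.py 16
python3 -m inch '[[[0,0,-0.012,0,0,0,0],[-0.04,0,0,0,0,0,0],[0,-0.04,0.01,0,0,0,0],[0,-0.045,0.015,0,0,0,0],[0,-0.01,0.01,0,0,0,0],[0.04,0,0,0,0,0,0],[0,0,0,0,0,0,0],[0,0,0,0,0,0,0]]]' >/dev/null
python3 ok.py 5
```

```text
jig-frame TCP mm [-8.8 64.6 24.3] F jig [14.5 -1.1  8.3] T jig [-0.17 -2.53  0.02] open -0.006 t 42.6
tool axes in jig [[0.0063, -0.0026, -1.0], [0.001, -1.0, 0.0026], [-1.0, -0.001, -0.0063]]
jig-frame TCP mm [-8.9 64.6 24.2] F jig [21.7 -1.8  9.6] T jig [-0.26 -3.45 -0.03] open 0.002 t 42.8
tool axes in jig [[0.0086, -0.0027, -1.0], [0.0013, -1.0, 0.0028], [-1.0, -0.0013, -0.0086]]
jig-frame TCP mm [-36.2 160.3  24. ] F jig [-0.2  0.   0.4] T jig [ 0.01  0.04 -0.05] open 0.002 t 43.6
tool axes in jig [[0.0013, -0.0023, -1.0], [0.0019, -1.0, 0.0023], [-1.0, -0.0019, -0.0013]]
```

```bash
python3 -m inch '[[[0,0.002,0,0,0,0,0],[0,0,0,0,0,0,0]]]' >/dev/null
python3 ok.py 4 && python3 -m inch '[[[0,0.001,0,0,0,0,0],[0,0,0,0,0,0,0]]]' >/dev/null
python3 ok.py 4 && python3 -m inch '[[[0,0.001,0,0,0,0,0],[0,0,0,0,0,0,0]]]' >/dev/null
python3 ok.py 4 && python3 -m inch '[[[0,0.001,0,0,0,0,0],[0,0,0,0,0,0,0]]]' >/dev/null
python3 ok.py 4 && python3 -m inch '[[[0,0.001,0,0,0,0,0],[0,0,0,0,0,0,0]]]' >/dev/null
python3 ok.py 4 && python3 -m inch '[[[0,0.001,0,0,0,0,0],[0,0,0,0,0,0,0]]]' >/dev/null
python3 ok.py 4; python3 -m inch '[[[0,0.001,0,0,0,0,0],[0,0,0,0,0,0,0]]]' >/dev/null
python3 ok.py 4
```

```text
jig-frame TCP mm [-37.5 156.1  25.9] F jig [-0.6 -1.1  0.1] T jig [0.03 0.02 0.01] open -0.003 t 43.8
tool axes in jig [[-0.0019, -0.0015, -1.0], [-0.0021, -1.0, 0.0015], [-1.0, 0.0021, 0.0019]]
jig-frame TCP mm [-37.  155.9  25.1] F jig [-0.4  0.2  0.2] T jig [ 0.02 -0.03 -0.02] open 0.006 t 44.0
tool axes in jig [[-0.0009, -0.0017, -1.0], [-0.001, -1.0, 0.0017], [-1.0, 0.001, 0.0009]]
jig-frame TCP mm [-36.7 155.4  24.5] F jig [0.7 0.4 0.2] T jig [-0.    0.05  0.01] open -0.0 t 44.2
tool axes in jig [[-0.0002, -0.0021, -1.0], [-0.0002, -1.0, 0.0021], [-1.0, 0.0002, 0.0002]]
jig-frame TCP mm [-36.7 154.5  24.4] F jig [-0.2  0.   0.7] T jig [ 0.   -0.01 -0.  ] open 0.002 t 44.4
tool axes in jig [[-0.0, -0.0023, -1.0], [-0.0, -1.0, 0.0023], [-1.0, 0.0, 0.0]]
jig-frame TCP mm [-36.6 153.9  24.3] F jig [0.6 0.6 1.1] T jig [0.27 0.04 0.  ] open -0.0 t 44.6
tool axes in jig [[0.0002, -0.0022, -1.0], [0.0008, -1.0, 0.0022], [-1.0, -0.0008, -0.0002]]
jig-frame TCP mm [-36.6 153.6  24.1] F jig [-0.3  4.8  3. ] T jig [0.89 0.13 0.02] open -0.001 t 44.8
tool axes in jig [[0.0006, -0.0019, -1.0], [0.0025, -1.0, 0.0019], [-1.0, -0.0025, -0.0006]]
jig-frame TCP mm [-36.5 153.5  24.1] F jig [-1.4 10.4  4.8] T jig [1.54 0.25 0.05] open 0.0 t 45.0
tool axes in jig [[0.0008, -0.0016, -1.0], [0.0043, -1.0, 0.0016], [-1.0, -0.0043, -0.0008]]
```

```bash
python3 -m inch '[[[0,-0.01,0,0,0,0,0],[-0.04,0,0,0,0,0,0],[-0.05,-0.03,0,0,0,0,0],[-0.05,-0.03,-0.03,0,0,0,0],[0,-0.03,-0.04,0,0,0,0],[0,0,-0.04,0,0,0,0],[0,0,0,0,0,0,0]]]' >/dev/null
python3 - <<'E'
from h import *
jp()
ps=vision.camera_params("scene")
t=vision.capture("top")[:,:,::-1]; s=vision.capture("scene")[:,:,::-1]
cv2.imwrite("pics/t10.png",t); cv2.imwrite("pics/s10.png",s)
for n in ("s8","s9","s10"):
    a=cv2.imread(f"pics/{n}.png").astype(int); m=(a[:,:,2]>100)&(a[:,:,1]<65)&(a[:,:,0]<65); m[:183]=0;m[212:]=0;m[:,:255]=0;m[:,285:]=0
    v,u=np.nonzero(m); print(n,"red centroid",u.mean().round(2),v.mean().round(2),len(u))
a6=cv2.imread("pics/t6.png"); 
d=cv2.absdiff(a6[190:215,405:440],t[190:215,405:440]).max(2); print("stop region change px>40:",(d>40).sum())
cv2.imwrite("pics/c10.png",np.hstack([cv2.resize(t[170:260,350:440],None,fx=5,fy=5,interpolation=cv2.INTER_CUBIC),cv2.resize(s[175:235,225:295],None,fx=5,fy=7.5,interpolation=cv2.INTER_CUBIC)]))
E
```

```text
jig-frame TCP mm [ 69.6 240.5 145.1] F jig [ 0.1  0.1 -0.4] T jig [-0.01  0.02  0.01] open 0.002 t 45.7
tool axes in jig [[0.0007, 0.0004, -1.0], [-0.0022, -1.0, -0.0004], [-1.0, 0.0022, -0.0007]]
s8 red centroid 269.38 196.69 29
s9 red centroid 266.42 193.88 24
s10 red centroid 266.32 194.32 19
stop region change px>40: 30
```

View pics/c10.png

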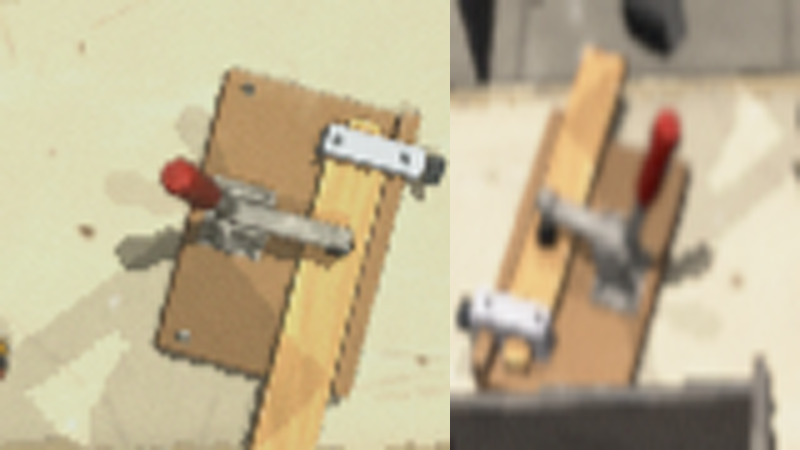

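The pad is down on the rail. The handle tip is at scene (267,190); an arm angle of 0.20 rad predicts (269,191). The stop and tenon look unchanged. As a last check I'll touch the handle again to see that it holds its pressed position.

```bash
python3 -m inch '[[[0,0,-0.03,0,0,0,0],[0,0.03,-0.03,0,0,0,0],[0.005,0.045,0,0,0,0,0],[0.005,0.045,0,0,0,0,0],[0.003,0.045,0,0,0,0,0],[0,0.045,0,0,0,0,0],[0,0.027,0,0,0,0,0],[0,0,0.01,0,0,0,0],[0,0,0.009,0,0,0,0],[0,0,0,0,0,0,0]]]' >/dev/null
python3 okx.py 4 && python3 -m inch '[[[0,0,0.003,0,0,0,0],[0,0,0.002,0,0,0,0],[0,0,0,0,0,0,0]]]' >/dev/null
python3 okx.py 4 && python3 -m inch '[[[0,0,0.002,0,0,0,0],[0,0,0,0,0,0,0]]]' >/dev/null
python3 okx.py 4 && python3 -m inch '[[[0,0,0.001,0,0,0,0],[0,0,0,0,0,0,0]]]' >/dev/null
python3 okx.py 4 && python3 -m inch '[[[0,0,0.001,0,0,0,0],[0,0,0,0,0,0,0]]]' >/dev/null
python3 okx.py 4
```

```text
jig-frame TCP mm [105.    3.8 131.7] F jig [-0.  -1.2  0.4] T jig [0.07 0.01 0.02] open 0.002 t 46.8
tool axes in jig [[-0.0, -0.0043, -1.0], [0.0014, -1.0, 0.0043], [-1.0, -0.0014, 0.0]]
jig-frame TCP mm [102.    3.6 132.5] F jig [ 0.7  0.5 -0.2] T jig [ 0.15 -0.22 -0.01] open 0.001 t 47.1
tool axes in jig [[0.0007, -0.0026, -1.0], [0.0004, -1.0, 0.0026], [-1.0, -0.0004, -0.0007]]
jig-frame TCP mm [101.3   3.5 132.5] F jig [6.5 2.9 2.2] T jig [ 0.38 -0.85 -0.08] open 0.001 t 47.3
tool axes in jig [[0.0024, -0.0019, -1.0], [0.001, -1.0, 0.0019], [-1.0, -0.001, -0.0024]]
jig-frame TCP mm [101.3   3.5 132.5] F jig [6.5 2.9 2.2] T jig [ 0.38 -0.85 -0.08] open 0.001 t 47.3
tool axes in jig [[0.0024, -0.0019, -1.0], [0.001, -1.0, 0.0019], [-1.0, -0.001, -0.0024]]
jig-frame TCP mm [101.3   3.5 132.5] F jig [6.5 2.9 2.2] T jig [ 0.38 -0.85 -0.08] open 0.001 t 47.3
tool axes in jig [[0.0024, -0.0019, -1.0], [0.001, -1.0, 0.0019], [-1.0, -0.001, -0.0024]]
```

```bash
python3 -m inch '[[[0,0,0.002,0,0,0,0],[0,0,0.002,0,0,0,0],[0,0,0.001,0,0,0,0],[0,0,0,0,0,0,0],[0,0,0,0,0,0,0]]]' >/dev/null
python3 okx.py 18
python3 -m inch '[[[0,0,-0.005,0,0,0,0],[0,0,-0.005,0,0,0,0],[0,0,-0.03,0,0,0,0],[-0.03,0,-0.02,0,0,0,0],[-0.05,0,0,0,0,0,0],[-0.02,0,0,0,0,0,0],[0,0,0,0,0,0,0],[0,0,0,0,0,0,0]]]' >/dev/null
python3 - <<'E'
from h import *
jp()
t=vision.capture("top")[:,:,::-1]; s=vision.capture("scene")[:,:,::-1]; cv2.imwrite("pics/t11.png",t)
m=lambda a:cv2.cvtColor(a,cv2.COLOR_BGR2GRAY).astype(np.float32)
# displacement of stop and of rail between before-clamping and now (px, 1 px ~ 3 mm)
for n,(r0,r1,c0,c1) in {"stop":(193,208,414,441),"rail butt":(225,260,395,425)}.items():
    a=m(cv2.imread("pics/t6.png"))[r0:r1,c0:c1]; b=m(t)[r0:r1,c0:c1]
    print(n,np.round(cv2.phaseCorrelate(a,b,cv2.createHanningWindow(a.shape[::-1],cv2.CV_32F)),3))
    a0=m(cv2.imread("pics/top0.png"))[r0:r1,c0:c1]; print("  vs start",np.round(cv2.phaseCorrelate(a0,b,cv2.createHanningWindow(a.shape[::-1],cv2.CV_32F))[0],3))
env.close_job()
E
```

```text
jig-frame TCP mm [100.1   3.6 132.8] F jig [20.2  3.   7.5] T jig [ 0.57 -2.92 -0.06] open 0.0 t 47.8
tool axes in jig [[0.0083, -0.0008, -1.0], [0.0016, -1.0, 0.0008], [-1.0, -0.0016, -0.0083]]
jig-frame TCP mm [154.5   2.5 232.7] F jig [ 0.2 -0.7  0.3] T jig [ 0.05 -0.02  0.05] open 0.004 t 48.6
tool axes in jig [[-0.0008, -0.0023, -1.0], [-0.0014, -1.0, 0.0023], [-1.0, 0.0014, 0.0008]]Traceback (most recent call last):
  File "<stdin>", line 8, in <module>
    return _wrapfunc(a, 'round', decimals=decimals, out=out)
    return _wrapit(obj, method, *args, **kwds)
    conv = _array_converter(obj)
ValueError: setting an array element with a sequence. The requested array has an inhomogeneous shape after 1 dimensions. The detected shape was (2,) + inhomogeneous part.
```

Run:
```python
from h import *
t=cv2.imread("pics/t11.png")
m=lambda a:cv2.cvtColor(a,cv2.COLOR_BGR2GRAY).astype(np.float32)
for n,f,(r0,r1,c0,c1) in (("stop","t6",(193,208,414,441)),("stop","top0",(193,208,414,441)),("rail","t6",(225,260,400,422))):
    a=m(cv2.imread(f"pics/{f}.png"))[r0:r1,c0:c1]; b=m(t)[r0:r1,c0:c1]
    (d,r)=cv2.phaseCorrelate(a,b,cv2.createHanningWindow(a.shape[::-1],cv2.CV_32F)); print(n,f,np.round(d,3),round(r,2))
print(env.close_job())
```

```text
stop t6 [0.491 0.518] 1.0
stop top0 [ 0.215 -0.044] 0.87
rail t6 [-0.099  0.057] 1.03
the job is handed in; nothing more can be done
None
```

The rail is loaded in the jig and clamped, and I handed the job in at about 48.7 s of the 72 s. I placed it flat on the board along the fence and fed the tenon through the stop's window until the shoulders met the face. I then pressed it home on the fence with about 11 N and on the stop with about 8 N. Last, I swung the handle over and pressed it with 20–21 N.

**What held in the last checks**
- **Fence:** after clamping, the rail took a 22 N side push with no movement I could measure.
- **Stop:** after clamping, the rail took about 10 N on its square end without moving. Comparing the touches before and after puts any gap at roughly 0.3 mm or less.
- **Clamp:** from the picture, the arm sits at about 0.20 rad with the pad on the rail. Touching the handle again met firm resistance at the same place.
- **Hand-in:** the robot was well clear. I saw the other bench items undisturbed where the pictures showed them, but did not measure them.

**What did not go to plan or disagreed**
- **Handle:** partway over, my grip slipped off it. I finished the swing by pushing with closed fingers.
- **Stop position by image:** it differs by about 0.5 px (roughly 2 mm) from the picture just before clamping, but only 0.2 px from the start picture. I think the arm's changed shadow explains it. I never felt more than about 10 N towards the stop, against its 20 N limit, but the picture alone doesn't prove the stop stayed put.
- **Pad force:** I couldn't measure what the pad still exerts now that the handle is free.

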